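# Cap, pack and close a balm gift box

### The arm

A 6-joint arm with a two-finger parallel gripper is mounted at the origin on the work surface. World frame = base frame: x ahead of the robot, y to its left, z up, the work surface at z = 0. Lengths are in m, angles in rad, forces in N, time in s.
With the tool pointing down it reaches from about 0.325 to 0.775 m from the base axis. Payload 5.5 kg.
Tool frame: the origin (TCP) lies at the very end of the fingers, on their centre line; the grasp point (between the pads) lies 19 mm behind it (tcp_to_grasp is the distance from the TCP to the grasp point, in m); z points along the fingers, y is the line along which they close (so a half turn about z gives the same grasp; the last joint's range is limited). The gripper opens to 85 mm and grips with 20 to 120 N. Pads are 22 mm wide; open, the fingers measure 114 mm over their backs; the gripper's body (76 mm by 85 mm) begins 54 mm behind the grasp point. The pads swing forward as they close: fully open they stand 13 mm farther back than shut.
Start: joints at [-1.159, 0.091, 1.231, -0, 1.82, -0.057], TCP at [0.271, -0.535, 0.231] pointing down, gripper open.
Joint ranges: [-2.87, 2.87], [-0.86, 2.18], [0.17, 2.46], [-1.51, 4.65], [0.06, 2.69], [-2.65, 2.65]. Speed limits (rad/s): [2.57, 2.57, 3.01, 3.14, 3.14, 3.14].

### API

Orientations are given as a unit quaternion [x, y, z, w].
In Python, from station import * gives the robot as it stands. The module is installed in compiled form; this text tells all that it offers.
- The arm moves only by the tool arm_command, never from a script. Its argument "rows" is a list of rows, each a list of 3 entries, a list of its own where there are three numbers: the shift along the tool's x, y, z as a fraction of full scale, then the turn, a rotation vector about the tool's x, y, z as a fraction of full scale, then the opening, from -1 (shut) to 1 (fully open). In form: [[[tx, ty, tz], [rx, ry, rz], fingers], ...]. A call has 1 to 20 rows; each row shifts and turns the commanded pose from where the row before left it, along the tool's axes as they then stand; what a row does not reach is not made up. Full scale, the value 1, is 0.02 m for a shift and 6 degrees for a turn. A row lasts 1/10 s, in which the tool goes at most 50 mm and 8.59 degrees, less where a joint would pass 70% of its speed; a pose out of reach is approached as far as the arm can. A call with a number of a shift or a turn outside -1 to 1 is refused whole. A call with a gripper value outside its range is refused whole. The fingers move at their own pace and stop on an object; "grip_force" is the grip in N (left out, the last holds). Time passes only in rows, so rows that do not move let the fingers close. It gives the time, the measured TCP pose, the force, the opening and the grip force at its end, in the units of the state.
- get_state(): the state, without advancing time (a new reading comes with each control period).
- snapshot(name): name is "scene" or "top"; returns (picture, depth): 420x560x3 uint8, blue, green, red; 420x560 float32, m along the optical axis (not along the pixel's ray), 0 where there is no reading.
- calibration(name): a dict with "intrinsics" (3x3 intrinsics, pixels), "rvec" (rotation vector, rad) and "tvec" (3), from world to camera coordinates, as OpenCV has them. Camera axes: x right, y down, z forward; pixel columns grow to the right and rows downward; lengths in m; the calibration is good to about 2 mm. A picture is of the moment at which its call begins. calibration takes no time and is no camera call.
- finish_job(): hands the job in; it is judged then, once.
Trained networks look in the newest picture that a camera, given by its name, has taken for a name from the list of things; names that differ only in an ending like _2 or _b are one class to them, and where a whole thing is asked for, a point or a joint stands for the part that bears it (a point fixed in the world has none). Each returns a list of dicts, best first, with "conf" (0 to 1); they miss things now and then, are a little off and sometimes report something else, mostly with a low value. They report only what shows in the picture. A call takes as long as a camera call.
- spot_in(camera, query): "box" ([left, top, right, bottom] as shares, 0 to 1, of the picture: columns of its width, rows of its height, round what is visible of it).
- cut_out(camera, query): "region" (420x560 bool, what is visible of it) and "box" ([left, top, right, bottom] as shares, 0 to 1, of the picture: columns of its width, rows of its height, round what is visible of it).
- landmark_of(camera, query): "at" ([column, row] as shares, 0 to 1, of the picture: columns of its width, rows of its height: a listed point, or the origin of a listed thing).
The state is a dict: "t": time; "joint_pos": joint angles; "qd": joint speeds; "effort": joint torques, N m; "position": TCP position; "ee_rot": TCP orientation; "ft_force": force on the tool from outside, world axes, zero at the start; "torque": the same for the moment, N m; "grip_width": opening from 0.0 (shut) to 1.0 (fully open); "grasp_force": force on a finger pad.
Only numpy, scipy, OpenCV 4.12 (cv2) and the standard library are available. Lean on these libraries where they do the work, as an engineer would, in place of code of your own. Each camera call takes 0.05 s, during which the arm holds its last target. There are 200 camera calls.

### The job

First press the caps of all the balm jars on the table fully home. Then pack every jar, standing upright, and every ribbon spool from the spindle, lying flat, on the floor of the wooden gift box, setting each one down rather than dropping it. Last, lower the lid gently until it is fully shut and press down firmly on it to make sure; leave the other things on the table alone.

Things in the scene. Friction and masses are not known exactly. Their poses are not given: they have to be found in the camera images.
- box: open wooden gift box fixed to the table, (all sizes here in mm) outside 270 (x) x 210 (y) x 64 high, walls and floor 8 thick, so 254 x 194 x 56 inside; origin under its centre. Its lid is hinged along its -y side
- box_in (a point): centre of the box's inner floor (8 mm above the table); axes as the box
- lid (a joint): angle of the box's lid: 0 = shut flat on the rim, grows as it opens, 1.57 = upright, at most 2.05. A stiff hinge: the lid stays where it is left
- lid_hinge (a point): middle of the lid's hinge line, on the -y top edge of the box at 64 mm above the table; the lid turns about x here. The lid is a board 270 mm along the hinge x 210 mm x 10 mm thick, its underside through this line; its x axis lies along the hinge, its y axis points across the lid to the free edge, its z axis is normal to the outer face
- lid_edge (a point): middle of the lid's free edge, on its outer face, 210 mm from the hinge; a small 60 mm wide, 8 mm thick finger tab sticks out 13 mm past it
- jar1: amber glass balm jar with a paper band and a black press-on cap: body 44 mm dia x 36 mm high, cap 35 dia on top. Top of the cap is 52 mm above the jar's foot when home, more by the cap's joint value otherwise. Origin under its centre, z up. May be absent
- cap1 (a joint): how far the cap of jar1 stands proud, in m: 0 = fully home, at most 0.007. It is tight: about 7 N pushes it down, and it stays where it is left
- jar2: amber glass balm jar with a paper band and a black press-on cap: body 44 mm dia x 36 mm high, cap 35 dia on top. Top of the cap is 52 mm above the jar's foot when home, more by the cap's joint value otherwise. Origin under its centre, z up. May be absent
- cap2 (a joint): how far the cap of jar2 stands proud, in m: 0 = fully home, at most 0.007. It is tight: about 7 N pushes it down, and it stays where it is left
- jar3: amber glass balm jar with a paper band and a black press-on cap: body 44 mm dia x 36 mm high, cap 35 dia on top. Top of the cap is 52 mm above the jar's foot when home, more by the cap's joint value otherwise. Origin under its centre, z up. May be absent
- cap3 (a joint): how far the cap of jar3 stands proud, in m: 0 = fully home, at most 0.007. It is tight: about 7 N pushes it down, and it stays where it is left
- jar4: amber glass balm jar with a paper band and a black press-on cap: body 44 mm dia x 36 mm high, cap 35 dia on top. Top of the cap is 52 mm above the jar's foot when home, more by the cap's joint value otherwise. Origin under its centre, z up. May be absent
- cap4 (a joint): how far the cap of jar4 stands proud, in m: 0 = fully home, at most 0.007. It is tight: about 7 N pushes it down, and it stays where it is left
- spindle: fixed round wooden stand, 110 mm dia x 12 mm high, with an upright post 12 mm dia whose top is 74 mm above the table; origin under its centre
- spool_low: ribbon spool threaded on the spindle's post: white flanges 60 mm dia, 26 mm high overall, bore 18 mm; origin under its centre, z along its axis. At the start the lower one, its foot 12 mm above the table on the spindle's base
- spool_top: ribbon spool threaded on the spindle's post: white flanges 60 mm dia, 26 mm high overall, bore 18 mm; origin under its centre, z along its axis. At the start stacked on the lower one
- oil_mid: bystander, not part of the job: small amber oil bottle, 28 dia x 70 high, white cap (mm). Origin under its centre
- oil_a: bystander, not part of the job: small amber oil bottle, 28 dia x 70 high, black cap (mm). Origin under its centre
- oil_b: bystander, not part of the job: amber oil bottle, 32 dia x 82 high, white cap (mm). Origin under its centre
- cup: bystander, not part of the job: dark blue cup, 52 dia x 60 high, full of white paper scent strips that reach 100 high (mm). Origin under its centre
- candle: bystander, not part of the job: white candle, 40 dia x 45 high (mm). Origin under its centre

How it is judged:
By the outcome, as a careful person would: the job done as asked, in the order asked, and still so for the second after the job is handed in, with the robot touching nothing.
Of jar1, jar2, jar3, jar4 only 2 to 4 are there at a start; the rules pass over those that are not, and their reading is None.
At some moment in a run one of jar1, jar2, jar3, jar4 may be knocked a few centimetres aside while the robot is not near it.
It also fails if it takes over 210 s, if anything falls off the work surface, if the arm or the gripper's body presses on something with over 40 N, if the wrist force passes 120 N, or if a joint passes its speed limit or range.

## Working session

There is one attempt and no reset: what is moved stays moved. The work goes in short steps, Python scripts to look and compute and a tool call to move; the robot and the scene stay as the last step left them, time stands still between calls to the robot, and variables do not carry over. Pictures are saved under pics/ and viewed, at most 14 in all, crops included, and the job is handed in when it is done.

Besides the shell and the picture viewer there is one more tool, called after "Call:" by a JSON object that holds its "method" and its "body", one argument or row to a line. arm_command: Moves the arm, as the interface text tells. Its arguments: {"type":"object","properties":{"rows":{"type":"array"},"grip_force":{"type":"number"}},"required":["rows"]}

```bash
mkdir -p pics; cat > h.py <<'E'
from station import *
import numpy as np, cv2
from scipy.spatial.transform import Rotation as R
def cam(n):
    c=calibration(n); return np.array(c["intrinsics"]),R.from_rotvec(np.ravel(c["rvec"])).as_matrix(),np.ravel(c["tvec"])
def cloud(n,d):
    K,Rm,t=cam(n); v,u=np.mgrid[:420,:560]
    p=np.stack([(u-K[0,2])/K[0,0]*d,(v-K[1,2])/K[1,1]*d,d],-1)
    return (p-t)@Rm
def ray(n,uv,z):
    K,Rm,t=cam(n); d=Rm.T@np.linalg.inv(K)@np.array([uv[0],uv[1],1.]); c=-Rm.T@t
    return c+d*(z-c[2])/d[2]
E
python3 - <<'E'
from h import *
s=get_state(); print(s)
for n in("scene","top"):
    p,d=snapshot(n); cv2.imwrite(f"pics/{n}0.png",p); np.save(f"{n}.npy",d)
    P=cloud(n,d)
    for q in ["jar1","spool_top","spindle","box","lid","oil_mid","cup","candle"]:
        for r in cut_out(n,q):
            if r["conf"]<.3: continue
            m=r["region"]&(d>0); X=P[m]
            if len(X)<5: continue
            zt=np.percentile(X[:,2],95); T=X[X[:,2]>zt-.006]
            print(n,q,round(r["conf"],2),np.round(np.array(r["box"])*[560,420,560,420]),"ztop",zt.round(4),"topmid",((T.min(0)+T.max(0))/2).round(4)[:2],"med",np.median(T,0).round(4)[:2],"ext",np.ptp(T,0).round(3)[:2])
    for q in ["box_in","lid_hinge","lid_edge"]:
        print(n,q,[(round(r["conf"],2),np.array(r["at"])*[560,420]) for r in landmark_of(n,q)[:2]])
E
```

```text
{'t': 0.0, 'joint_pos': array([-1.15866346e+00,  9.18550628e-02,  1.23192744e+00,  7.78628199e-07,
        1.81983062e+00, -5.66924208e-02]), 'qd': array([ 8.61195930e-05,  2.57405020e-04,  7.75943146e-04, -1.22420690e-03,
       -6.23470415e-04,  6.65064389e-04]), 'effort': array([ 5.16468481e-05, -4.58734488e+01, -4.18016982e+01, -5.14717016e-07,
        1.18395727e-02, -9.23452205e-06]), 'position': array([ 0.27098315, -0.5349777 ,  0.2301297 ]), 'ee_rot': array([ 9.72650417e-01,  2.32271708e-01, -1.78223699e-04, -9.94387467e-04]), 'ft_force': array([-0.00882882,  0.43525027,  0.46832684]), 'torque': array([ 0.01921694, -0.03409429,  0.0352011 ]), 'grasp_force': 0.0, 'grip_width': 0.9999202965548413}
scene jar1 0.67 [356. 185. 377. 215.] ztop 0.0582 topmid [0.4605 0.1783] med [0.4635 0.1778] ext [0.032 0.033]
scene jar1 0.65 [346. 235. 368. 270.] ztop 0.0586 topmid [0.6256 0.1676] med [0.6273 0.1669] ext [0.035 0.033]
scene jar1 0.3 [409. 221. 464. 270.] ztop 0.0133 topmid [0.5724 0.3269] med [0.5896 0.3223] ext [0.107 0.109]
scene spool_top 0.81 [426. 217. 458. 250.] ztop 0.0644 
[... 1783 characters left out ...]
3]
top box 0.83 [329. 143. 492. 280.] ztop 0.2517 topmid [ 0.541  -0.3884] med [ 0.5369 -0.3891] ext [0.269 0.029]
top box 0.72 [148. 190. 174. 217.] ztop 0.0678 topmid [0.5684 0.325 ] med [0.568  0.3242] ext [0.059 0.06 ]
top lid 0.75 [418. 145. 498. 276.] ztop 0.257 topmid [ 0.5405 -0.3904] med [ 0.538  -0.3904] ext [0.268 0.025]
top cup 0.67 [228. 121. 254. 146.] ztop 0.0798 topmid [0.7556 0.1405] med [0.7517 0.1452] ext [0.047 0.053]
top candle 0.84 [168. 272. 188. 292.] ztop 0.0489 topmid [0.3789 0.278 ] med [0.3792 0.2783] ext [0.034 0.036]
top box_in [(0.92, array([370.328, 221.004]))]
top lid_hinge [(0.76, array([419.888, 218.82 ])), (0.43, array([488.712, 208.32 ]))]
top lid_edge []
```

```bash
python3 - <<'E'
import cv2
a=cv2.imread("pics/scene0.png");b=cv2.imread("pics/top0.png")
cv2.imwrite("pics/s1.png",cv2.resize(a[60:360],(800,429)));cv2.imwrite("pics/t1.png",cv2.resize(b[80:340,100:520],(800,495)))
E
```

```text
(no output)
```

View pics/s1.png

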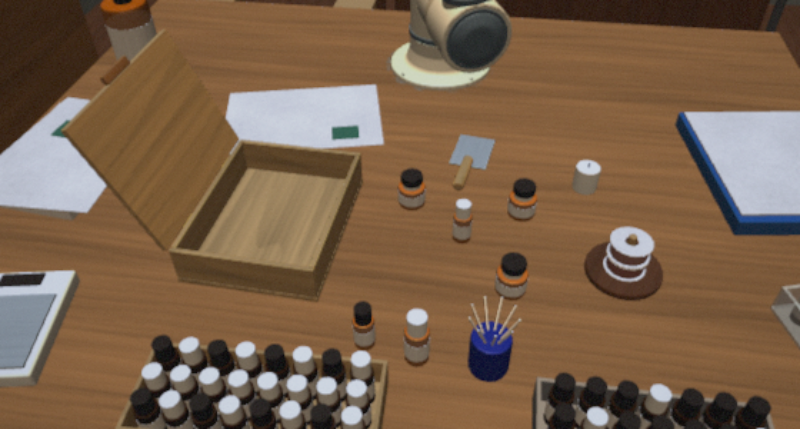

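View pics/t1.png

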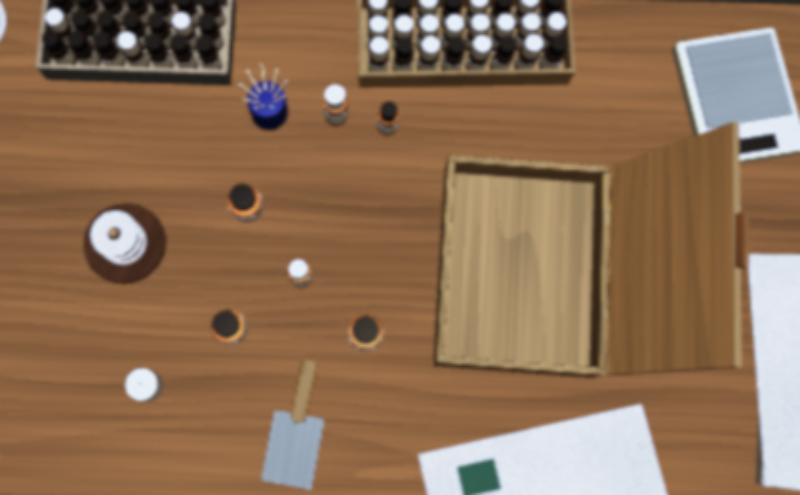

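Three jars show, with caps near x,y (0.46, 0.18), (0.457, 0) and (0.626, 0.165). The two spools are on the spindle at (0.57, 0.325), and the lid leans back beyond upright. Next I fit the box and lid.

```bash
python3 - <<'E'
from h import *
for n,zb in(("scene",0),("top",.0035)):
    d=np.load(n+".npy");P=cloud(n,d);X=P[d>0].copy();X[:,2]-=zb
    reg=(X[:,0]>.36)&(X[:,0]<.72)&(X[:,1]>-.46)&(X[:,1]<-.1)
    X=X[reg]
    r=X[(abs(X[:,2]-.064)<.004)&(X[:,1]>-.32)]
    print(n,"rim",cv2.minAreaRect(r[:,:2].astype(np.float32)),len(r))
    hi=X[(abs(X[:,2]-.064)<.004)]
    for k in (0,1): print(np.percentile(hi[:,k],[.5,2,50,98,99.5]).round(4))
    f=X[(abs(X[:,2]-.008)<.004)&(X[:,1]>-.3)&(X[:,1]<-.17)&(X[:,0]>.43)&(X[:,0]<.65)]
    print("floor z",np.median(f[:,2]))
    L=X[(X[:,2]>.1)&(X[:,1]<-.28)]
    c=L.mean(0);w=np.linalg.svd(L[::3]-c,full_matrices=False)[2][2];print("lid c",c.round(4),"n",w.round(4),"top",np.percentile(L[:,2],[95,99,99.9]).round(4), np.percentile(L[:,1],[1,5]).round(4))
    T=X[(X[:,2]<.003)]; print("table",np.median(T[:,2]))
for n,q,z in [("top",(370.3,221),.008),("scene",(192.8,219.7),.008),("top",(419.9,218.8),.064),("scene",(145.5,191),.064)]: print(n,ray(n,q,z).round(4))
s=get_state();print(R.from_quat(s["ee_rot"]).as_matrix().round(3))
E
```

```text
scene rim ((0.5487119555473328, -0.20377376675605774), (0.2193295657634735, 0.2734490633010864), 87.27030944824219) 1121
[0.4108 0.4141 0.6152 0.6861 0.6878]
[-0.3155 -0.3102 -0.273  -0.1011 -0.1005]
floor z 0.006972050781033632
lid c [ 0.5597 -0.3571  0.1844] n [0.0412 0.9152 0.4008] top [0.2532 0.2624 0.267 ] [-0.3938 -0.3886]
table -0.001575778953207168
top rim ((0.5489053130149841, -0.2029009759426117), (0.2157026082277298, 0.26980164647102356), 87.54289245605469) 897
[0.411  0.4133 0.5672 0.6835 0.6857]
[-0.3136 -0.3116 -0.2876 -0.1007 -0.1002]
floor z 0.006306129352923911
lid c [ 0.5385 -0.36    0.1885] n [-0.0381 -0.9134 -0.4053] top [0.2541 0.2641 0.2678] [-0.3985 -0.3921]
table -0.001501081332680061
top [ 0.5508 -0.197   0.008 ]
scene [ 0.5605 -0.196   0.008 ]
top [ 0.5493 -0.3076  0.064 ]
scene [ 0.5428 -0.3011  0.064 ]
[[ 0.892  0.452 -0.   ]
 [ 0.452 -0.892 -0.   ]
 [-0.     0.    -1.   ]]
```

Call:
{"method": "arm_command", "body": {
  "rows": [
    [[0,0,0],[0,0,0.983],-1],
    [[0,0,0],[0,0,0.983],-1],
    [[0,0,0],[0,0,0.983],-1],
    [[0,0,0],[0,0,0.983],-1],
    [[0,0,0],[0,0,0.983],-1],
    [[0.1,-1,0],[0,0,0],-1],
    [[0.1,-1,0],[0,0,0],-1],
    [[0.1,-1,0],[0,0,0],-1],
    [[0.1,-1,0],[0,0,0],-1],
    [[0.1,-1,0],[0,0,0],-1],
    [[0.1,-1,0],[0,0,0],-1],
    [[0.1,-1,0],[0,0,0],-1],
    [[0.1,-1,0],[0,0,0],-1],
    [[0.1,-1,0],[0,0,0],-1],
    [[0.1,-1,0],[0,0,0],-1],
    [[0,0,0],[0,0,0],-1]
  ]
}}

```text
t: 2.8
position: [0.3007, -0.335, 0.232]
ee_rot: [1.0, -0.022, 0.001, 0.0]
ft_force: [0.2, -0.2, 0.6]
grip_width: -0.001
grasp_force: 0.0
```

```bash
cat >> h.py <<'E'
EX=np.array([.99898,-.0454]);EY=np.array([.0454,.99898])
def uv(p): p=np.asarray(p)[:2]; return np.array([EX@p,EY@p])
def where():
    s=get_state();M=R.from_quat(s["ee_rot"]).as_matrix()
    print("t",round(s["t"],2),"uv",uv(s["position"]).round(4),"z",s["position"][2].round(4),"toolx",M[:,0].round(3),"toolz",M[:,2].round(3),"F",s["ft_force"].round(1),"grip",round(s["grip_width"],3),round(s["grasp_force"],1))
def jars(q="jar1"):
    for n,zb in(("scene",0),("top",.0035)):
        p,d=snapshot(n);P=cloud(n,d)
        for r in cut_out(n,q):
            X=P[r["region"]&(d>0)]
            if r["conf"]<.3 or len(X)<5: continue
            zt=np.percentile(X[:,2],95);T=X[X[:,2]>zt-.006]
            print(n,q,round(r["conf"],2),"uv",uv((T.min(0)+T.max(0))/2).round(4),"ztop",(zt-zb).round(4),"ext",np.ptp(T,0).round(3)[:2])
    return
E
python3 -c "
from h import *
where();jars()"
```

```text
t 2.8 uv [ 0.3156 -0.321 ] z 0.232 toolx [ 0.999 -0.044  0.001] toolz [ 0.001 -0.001 -1.   ] F [ 0.2 -0.2  0.6] grip -0.001 0.0
scene jar1 0.8 uv [0.4509 0.1993] ztop 0.0583 ext [0.036 0.033]
scene jar1 0.76 uv [0.6617 0.197 ] ztop 0.0587 ext [0.122 0.031]
scene jar1 0.61 uv [0.458  0.0227] ztop 0.0573 ext [0.032 0.034]
top jar1 0.74 uv [0.4503 0.1977] ztop 0.0584 ext [0.032 0.034]
top jar1 0.66 uv [0.6175 0.1926] ztop 0.058 ext [0.034 0.033]
top jar1 0.49 uv [0.457  0.0203] ztop 0.0582 ext [0.032 0.034]
```

Call:
{"method": "arm_command", "body": {
  "rows": [
    [[0.393,-0.952,0],[0,0,0],-1],
    [[0.393,-0.952,0],[0,0,0],-1],
    [[0.393,-0.952,0],[0,0,0],-1],
    [[0.393,-0.952,0],[0,0,0],-1],
    [[0.393,-0.952,0],[0,0,0],-1],
    [[0.393,-0.952,0],[0,0,0],-1],
    [[0.393,-0.952,0],[0,0,0],-1],
    [[0.393,-0.952,0],[0,0,0],-1],
    [[0.393,-0.952,0.785],[0,0,0],-1],
    [[0.393,-0.952,0.785],[0,0,0],-1],
    [[0.393,-0.952,0.785],[0,0,0],-1],
    [[0.393,-0.952,0.785],[0,0,0],-1],
    [[0.393,-0.952,0.785],[0,0,0],-1],
    [[0.393,-0.952,0.785],[0,0,0],-1],
    [[0.393,-0.952,0.785],[0,0,0],-1],
    [[0.393,-0.952,0.785],[0,0,0],-1],
    [[0.393,-0.952,0.785],[0,0,0],-1],
    [[0.393,-0.952,0.785],[0,0,0],-1],
    [[0,0,0],[0,0,0],-1],
    [[0,0,0],[0,0,0],-1]
  ]
}}

```text
t: 5.0
position: [0.4572, -0.0011, 0.0739]
ee_rot: [1.0, -0.023, -0.001, 0.0]
ft_force: [0.8, -0.6, 0.8]
grip_width: -0.004
grasp_force: 0.0
```

Call:
{"method": "arm_command", "body": {
  "rows": [
    [[0,-0.1,0.35],[0,0,0],-1],
    [[0,0,0.35],[0,0,0],-1],
    [[0,0,0.1],[0,0,0],-1],
    [[0,0,0.1],[0,0,0],-1],
    [[0,0,0.1],[0,0,0],-1],
    [[0,0,0.05],[0,0,0],-1],
    [[0,0,0],[0,0,0],-1]
  ]
}}

```text
t: 5.7
position: [0.4574, 0.0009, 0.0544]
ee_rot: [1.0, -0.023, 0.0, 0.0]
ft_force: [-2.1, -0.4, 5.7]
grip_width: -0.0
grasp_force: 2.7
```

Call:
{"method": "arm_command", "body": {
  "rows": [
    [[0,0,0.1],[0,0,0],-1],
    [[0,0,0.05],[0,0,0],-1],
    [[0,0,0.05],[0,0,0],-1],
    [[0,0,0],[0,0,0],-1],
    [[0,0,0],[0,0,0],-1]
  ]
}}

```text
t: 6.2
position: [0.4578, 0.0009, 0.0521]
ee_rot: [1.0, -0.023, 0.001, 0.0]
ft_force: [-5.8, 0.0, 13.1]
grip_width: -0.001
grasp_force: 6.9
```

Call:
{"method": "arm_command", "body": {
  "rows": [
    [[0,0,0.05],[0,0,0],-1],
    [[0,0,0.05],[0,0,0],-1],
    [[0,0,0],[0,0,0],-1]
  ]
}}

```text
t: 6.5
position: [0.4583, 0.0008, 0.0521]
ee_rot: [1.0, -0.023, 0.002, 0.0]
ft_force: [-10.6, -0.7, 22.9]
grip_width: 0.002
grasp_force: 11.7
```

Call:
{"method": "arm_command", "body": {
  "rows": [
    [[0,0,-0.25],[0,0,0],-1],
    [[0,0,-0.5],[0,0,0],-1],
    [[0,0,-1],[0,0,0],-1],
    [[-0.035,-0.983,-0.4],[0,0,0],-1],
    [[-0.035,-0.983,0],[0,0,0],-1],
    [[-0.035,-0.983,0],[0,0,0],-1],
    [[-0.035,-0.983,0],[0,0,0],-1],
    [[-0.035,-0.983,0],[0,0,0],-1],
    [[-0.035,-0.983,0],[0,0,0],-1],
    [[-0.035,-0.983,0],[0,0,0],-1],
    [[-0.035,-0.983,0.3],[0,0,0],-1],
    [[-0.035,-0.983,0.6],[0,0,0],-1],
    [[0,0,0],[0,0,0],-1],
    [[0,0,0],[0,0,0],-1]
  ]
}}

```text
t: 7.9
position: [0.459, 0.1782, 0.0721]
ee_rot: [1.0, -0.023, -0.0, 0.0]
ft_force: [-0.9, -0.8, 0.2]
grip_width: 0.001
grasp_force: 0.0
```

```bash
python3 -c "
from h import *
where();jars()"
```

```text
t 7.9 uv [0.4504 0.1989] z 0.0721 toolx [ 0.999 -0.045 -0.001] toolz [-0.001 -0.001 -1.   ] F [-0.9 -0.8  0.2] grip 0.001 0.0
scene jar1 0.86 uv [0.4575 0.0226] ztop 0.0514 ext [0.038 0.034]
scene jar1 0.66 uv [0.6598 0.1977] ztop 0.0585 ext [0.122 0.033]
scene jar1 0.56 uv [0.4528 0.1992] ztop 0.0582 ext [0.033 0.033]
top jar1 0.84 uv [0.6173 0.1922] ztop 0.0586 ext [0.034 0.032]
top jar1 0.67 uv [0.4569 0.0213] ztop 0.052 ext [0.034 0.032]
top jar1 0.63 uv [0.4388 0.1906] ztop 0.0571 ext [0.008 0.016]
```

Call:
{"method": "arm_command", "body": {
  "rows": [
    [[0,0,0.3],[0,0,0],-1],
    [[0,0,0.3],[0,0,0],-1],
    [[0,0,0.1],[0,0,0],-1],
    [[0,0,0.1],[0,0,0],-1],
    [[0,0,0.1],[0,0,0],-1],
    [[0,0,0.1],[0,0,0],-1],
    [[0,0,0.1],[0,0,0],-1],
    [[0,0,0.1],[0,0,0],-1],
    [[0,0,0.05],[0,0,0],-1],
    [[0,0,0],[0,0,0],-1],
    [[0,0,0],[0,0,0],-1]
  ]
}}

```text
t: 9.2
position: [0.4601, 0.1785, 0.0521]
ee_rot: [1.0, -0.023, 0.002, -0.0]
ft_force: [-9.2, -3.4, 24.7]
grip_width: 0.002
grasp_force: 12.1
```

Call:
{"method": "arm_command", "body": {
  "rows": [
    [[0,0,-0.25],[0,0,0],-1],
    [[0,0,-0.5],[0,0,0],-1],
    [[0,0,-1],[0,0,0],-1],
    [[0.928,0.03,-0.3],[0,0,0],-1],
    [[0.928,0.03,0],[0,0,0],-1],
    [[0.928,0.03,0],[0,0,0],-1],
    [[0.928,0.03,0],[0,0,0],-1],
    [[0.928,0.03,0],[0,0,0],-1],
    [[0.928,0.03,0],[0,0,0],-1],
    [[0.928,0.03,0],[0,0,0],-1],
    [[0.928,0.03,0.3],[0,0,0],-1],
    [[0.928,0.03,0.5],[0,0,0],-1],
    [[0,0,0],[0,0,0],-1],
    [[0,0,0],[0,0,0],-1]
  ]
}}

```text
t: 10.6
position: [0.6252, 0.1653, 0.0714]
ee_rot: [1.0, -0.023, -0.001, 0.0]
ft_force: [0.7, 0.6, 0.1]
grip_width: -0.0
grasp_force: 0.0
```

```bash
python3 -c "
from h import *
where();jars()"
```

```text
t 10.6 uv [0.617  0.1936] z 0.0714 toolx [ 0.999 -0.046 -0.002] toolz [-0.002 -0.    -1.   ] F [0.7 0.6 0.1] grip -0.0 0.0
scene jar1 0.92 uv [0.663  0.1978] ztop 0.0588 ext [0.119 0.033]
scene jar1 0.62 uv [0.4562 0.0225] ztop 0.0518 ext [0.038 0.034]
top jar1 0.53 uv [0.457  0.0213] ztop 0.0517 ext [0.034 0.032]
top jar1 0.45 uv [0.5624 0.1634] ztop 0.076 ext [0.1   0.073]
```

Call:
{"method": "arm_command", "body": {
  "rows": [
    [[0,0,0.3],[0,0,0],-1],
    [[0,0,0.3],[0,0,0],-1],
    [[0,0,0.1],[0,0,0],-1],
    [[0,0,0.1],[0,0,0],-1],
    [[0,0,0.1],[0,0,0],-1],
    [[0,0,0.1],[0,0,0],-1],
    [[0,0,0.1],[0,0,0],-1],
    [[0,0,0.1],[0,0,0],-1],
    [[0,0,0.05],[0,0,0],-1],
    [[0,0,0],[0,0,0],-1],
    [[0,0,0],[0,0,0],-1]
  ]
}}

```text
t: 11.9
position: [0.6264, 0.1656, 0.0521]
ee_rot: [1.0, -0.023, 0.002, -0.0]
ft_force: [-8.1, -2.2, 18.3]
grip_width: -0.0
grasp_force: 9.4
```

Call:
{"method": "arm_command", "body": {
  "rows": [
    [[0,0,-0.25],[0,0,0],-1],
    [[0,0,-0.5],[0,0,0],-1],
    [[0,0,-1],[0,0,0],-1],
    [[0,0,-1],[0,0,0],1],
    [[0,0,-1],[0,0,0],1],
    [[0,0,-1],[0,0,0],1],
    [[0,0,-0.3],[0,0,0],1],
    [[0,0,0],[0,0,0],1],
    [[0,0,0],[0,0,0],1]
  ]
}}

```text
t: 12.8
position: [0.6255, 0.1654, 0.1469]
ee_rot: [1.0, -0.023, -0.001, 0.0]
ft_force: [0.2, 1.1, 0.6]
grip_width: 0.994
grasp_force: 0.0
```

```bash
python3 -c "
from h import *
where();jars()
p,d=snapshot('scene');cv2.imwrite('pics/s2.png',cv2.resize(p[130:340,250:500],(500,420)))"
```

```text
t 12.8 uv [0.6173 0.1936] z 0.1469 toolx [ 0.999 -0.046 -0.002] toolz [-0.002 -0.    -1.   ] F [0.2 1.1 0.6] grip 0.994 0.0
scene jar1 0.98 uv [0.6615 0.1968] ztop 0.0521 ext [0.119 0.033]
scene jar1 0.83 uv [0.4443 0.1705] ztop 0.0516 ext [0.036 0.034]
scene jar1 0.55 uv [0.457  0.0227] ztop 0.0517 ext [0.036 0.034]
top jar1 0.49 uv [0.4568 0.0213] ztop 0.052 ext [0.033 0.032]
```

View pics/s2.png

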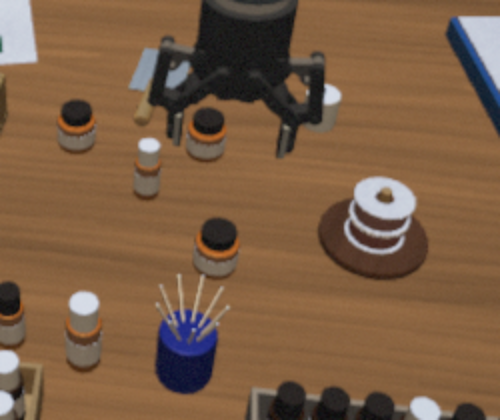

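All three caps are home and the jars are upright. Jar 2 (crop pixel 207, 135) was knocked a few cm. I'm grasping jar 3 now.

Call:
{"method": "arm_command", "body": {
  "rows": [
    [[0,0,1],[0,0,0],1],
    [[0,0,1],[0,0,0],1],
    [[0,0,1],[0,0,0],1],
    [[0,0,1],[0,0,0],1],
    [[0,0,1],[0,0,0],1],
    [[0,0,1],[0,0,0],1],
    [[0,0,0.6],[0,0,0],1],
    [[0,0,0.5],[0,0,0],1],
    [[0,0,0],[0,0,0],-1],
    [[0,0,0],[0,0,0],-1],
    [[0,0,0],[0,0,0],-1],
    [[0,0,0],[0,0,0],-1],
    [[0,0,0],[0,0,0],-1],
    [[0,0,0],[0,0,0],-1]
  ],
  "grip_force": 35
}}

```text
t: 14.45
position: [0.6268, 0.1657, 0.008]
ee_rot: [1.0, -0.023, 0.001, -0.0]
ft_force: [0.6, 0.1, 6.5]
grip_width: 0.506
grasp_force: 36.4
```

Call:
{"method": "arm_command", "body": {
  "rows": [
    [[0,0,-0.2],[0,0,0],-1],
    [[0,0,-0.5],[0,0,0],-1],
    [[0,0,-1],[0,0,0],-1],
    [[0,0,-1],[0,0,0],-1],
    [[0,0,-1],[0,0,0],-1],
    [[0,0,-1],[0,0,0],-1],
    [[0,0,-1],[0,0,0],-1],
    [[0,0,-0.3],[0,0,0],-1],
    [[0,0,0],[0,0,0],-1]
  ]
}}

```text
t: 15.35
position: [0.6263, 0.1655, 0.1276]
ee_rot: [1.0, -0.023, 0.001, -0.0]
ft_force: [1.0, 0.2, -1.8]
grip_width: 0.505
grasp_force: 35.9
```

Call:
{"method": "arm_command", "body": {
  "rows": [
    [[-0.09,0.972,0],[0,0,0],-1],
    [[-0.09,0.972,0],[0,0,0],-1],
    [[-0.09,0.972,0],[0,0,0],-1],
    [[-0.09,0.972,0],[0,0,0],-1],
    [[-0.09,0.972,0],[0,0,0],-1],
    [[-0.09,0.972,0],[0,0,0],-1],
    [[-0.09,0.972,0],[0,0,0],-1],
    [[-0.09,0.972,0],[0,0,0],-1],
    [[-0.09,0.972,0],[0,0,0],-1],
    [[-0.09,0.972,0],[0,0,0],-1],
    [[-0.09,0.972,0],[0,0,0],-1],
    [[-0.09,0.972,0],[0,0,0],-1],
    [[-0.09,0.972,0],[0,0,0],-1],
    [[-0.09,0.972,0],[0,0,0],-1],
    [[-0.09,0.972,0],[0,0,0],-1],
    [[-0.09,0.972,0],[0,0,0],-1],
    [[-0.09,0.972,0],[0,0,0],-1],
    [[-0.09,0.972,0],[0,0,0],-1],
    [[-0.09,0.972,0],[0,0,0],-1],
    [[0,0,0],[0,0,0],-1]
  ]
}}

```text
t: 17.35
position: [0.573, -0.2055, 0.1256]
ee_rot: [1.0, -0.025, -0.001, 0.0]
ft_force: [0.1, 0.6, -1.1]
grip_width: 0.504
grasp_force: 36.0
```

```bash
python3 -c "
from h import *
where()
p,d=snapshot('scene');cv2.imwrite('pics/s3.png',cv2.resize(p[80:300,30:330],(600,440)))
P=cloud('scene',d)
for r in cut_out('scene','jar1'):
    X=P[r['region']&(d>0)]
    if r['conf']>.3: print(round(r['conf'],2),uv(np.median(X,0)),np.percentile(X[:,2],[2,98]).round(4))"
```

```text
t 17.35 uv [ 0.5818 -0.1793] z 0.1256 toolx [ 0.999 -0.05  -0.001] toolz [-0.001 -0.001 -1.   ] F [ 0.1  0.6 -1.1] grip 0.504 36.0
0.79 [0.45664614 0.17105477] [-0.0021  0.0523]
0.68 [ 0.59479082 -0.17741422] [0.1183 0.1696]
0.57 [0.46951963 0.02495464] [-0.0008  0.0524]
```

View pics/s3.png

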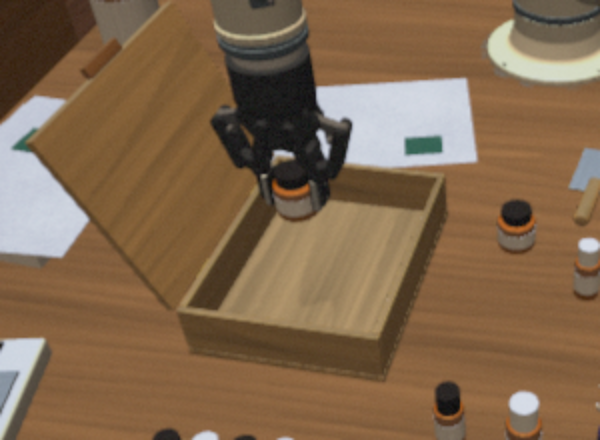

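The jar hangs upright in the fingers over the box (crop pixel 293, 190), so I'm lowering it.

Call:
{"method": "arm_command", "body": {
  "rows": [
    [[0.14,-0.2,1],[0,0,0],-1],
    [[0,0,1],[0,0,0],-1],
    [[0,0,1],[0,0,0],-1],
    [[0,0,1],[0,0,0],-1],
    [[0,0,0.5],[0,0,0],-1],
    [[0,0,0.5],[0,0,0],-1],
    [[0,0,0.1],[0,0,0],-1],
    [[0,0,0.1],[0,0,0],-1],
    [[0,0,0.1],[0,0,0],-1],
    [[0,0,0.05],[0,0,0],-1],
    [[0,0,0.05],[0,0,0],-1],
    [[0,0,0],[0,0,0],-1],
    [[0,0,0],[0,0,0],-1]
  ]
}}

```text
t: 18.75
position: [0.5778, -0.1981, 0.0184]
ee_rot: [1.0, -0.023, 0.0, 0.0]
ft_force: [-0.3, -0.2, -0.9]
grip_width: 0.505
grasp_force: 36.0
```

Call:
{"method": "arm_command", "body": {
  "rows": [
    [[0,0,0.05],[0,0,0],-1],
    [[0,0,0.05],[0,0,0],-1],
    [[0,0,0.05],[0,0,0],-1],
    [[0,0,0],[0,0,0],-1],
    [[0,0,0],[0,0,0],-1]
  ]
}}

```text
t: 19.25
position: [0.5778, -0.1982, 0.016]
ee_rot: [1.0, -0.023, 0.0, 0.0]
ft_force: [-2.3, 1.2, 5.2]
grip_width: 0.502
grasp_force: 36.5
```

Call:
{"method": "arm_command", "body": {
  "rows": [
    [[0,0,0],[0,0,0],0.34],
    [[0,0,0],[0,0,0],0.34],
    [[0,0,0],[0,0,0],0.34],
    [[0,0,-0.5],[0,0,0],0.34],
    [[0,0,-1],[0,0,0],0.34],
    [[0,0,-1],[0,0,0],0.34],
    [[0,0,-1],[0,0,0],0.34],
    [[0,0,-1],[0,0,0],0.34],
    [[0,0,-1],[0,0,0],0.34],
    [[-0.646,-0.967,0],[0,0,0],1],
    [[-0.646,-0.967,0],[0,0,0],1],
    [[-0.646,-0.967,0],[0,0,0],1],
    [[-0.646,-0.967,0],[0,0,0],1],
    [[-0.646,-0.967,0],[0,0,0],1],
    [[-0.646,-0.967,0],[0,0,0],1],
    [[-0.646,-0.967,0],[0,0,0],1],
    [[-0.646,-0.967,0],[0,0,0],1],
    [[-0.646,-0.967,0],[0,0,0],1],
    [[-0.646,-0.967,0],[0,0,0],1]
  ]
}}

```text
t: 21.15
position: [0.4571, 0.0018, 0.1262]
ee_rot: [1.0, -0.023, 0.001, -0.0]
ft_force: [0.8, 0.3, 0.1]
grip_width: 0.998
grasp_force: 0.0
```

```bash
python3 -c "
from h import *
where();jars()"
```

```text
t 21.15 uv [0.4566 0.0225] z 0.1262 toolx [ 0.999 -0.046  0.001] toolz [ 0.001 -0.    -1.   ] F [0.8 0.3 0.1] grip 0.998 0.0
scene jar1 0.66 uv [ 0.5852 -0.1725] ztop 0.0597 ext [0.034 0.035]
scene jar1 0.61 uv [0.4458 0.1706] ztop 0.0519 ext [0.033 0.034]
scene jar1 0.59 uv [0.4569 0.0228] ztop 0.0516 ext [0.036 0.034]
scene jar1 0.32 uv [0.5578 0.3527] ztop 0.0139 ext [0.103 0.109]
top jar1 0.76 uv [ 0.5852 -0.1742] ztop 0.0607 ext [0.032 0.032]
top jar1 0.75 uv [0.4438 0.1687] ztop 0.0518 ext [0.032 0.034]
top jar1 0.56 uv [0.4208 0.0236] ztop 0.2681 ext [0.003 0.022]
```

Call:
{"method": "arm_command", "body": {
  "rows": [
    [[0,0,1],[0,0,0],1],
    [[0,0,1],[0,0,0],1],
    [[0,0,1],[0,0,0],1],
    [[0,0,1],[0,0,0],1],
    [[0,0,1],[0,0,0],1],
    [[0,0,0.6],[0,0,0],1],
    [[0,0,0.35],[0,0,0],1],
    [[0,0,0],[0,0,0],-1],
    [[0,0,0],[0,0,0],-1],
    [[0,0,0],[0,0,0],-1],
    [[0,0,0],[0,0,0],-1],
    [[0,0,0],[0,0,0],-1],
    [[0,0,0],[0,0,0],-1]
  ]
}}

```text
t: 22.65
position: [0.4585, 0.001, 0.0077]
ee_rot: [1.0, -0.023, 0.001, 0.0]
ft_force: [0.6, -0.1, 5.6]
grip_width: 0.501
grasp_force: 36.1
```

Call:
{"method": "arm_command", "body": {
  "rows": [
    [[0,0,-0.3],[0,0,0],-1],
    [[0,0,-0.7],[0,0,0],-1],
    [[0,0,-1],[0,0,0],-1],
    [[0,0,-1],[0,0,0],-1],
    [[0,0,-1],[0,0,0],-1],
    [[0,0,-1],[0,0,0],-1],
    [[0,0,-1],[0,0,0],-1],
    [[0.302,0.997,0],[0,0,0],-1],
    [[0.302,0.997,0],[0,0,0],-1],
    [[0.302,0.997,0],[0,0,0],-1],
    [[0.302,0.997,0],[0,0,0],-1],
    [[0.302,0.997,0],[0,0,0],-1],
    [[0.302,0.997,0],[0,0,0],-1],
    [[0.302,0.997,0],[0,0,0],-1],
    [[0.302,0.997,0],[0,0,0],-1],
    [[0.302,0.997,0],[0,0,0],-1],
    [[0.302,0.997,0],[0,0,0],-1],
    [[0.302,0.997,0],[0,0,0],-1],
    [[0.302,0.997,0],[0,0,0],-1],
    [[0,0,0],[0,0,0],-1]
  ]
}}

```text
t: 24.65
position: [0.5188, -0.2433, 0.1265]
ee_rot: [1.0, -0.024, -0.0, 0.0]
ft_force: [-0.3, 0.5, -1.1]
grip_width: 0.504
grasp_force: 35.9
```

```bash
python3 -c "
from h import *
where()
p,d=snapshot('scene')
P=cloud('scene',d)
for r in cut_out('scene','jar1'):
    X=P[r['region']&(d>0)]
    if r['conf']>.3: print(round(r['conf'],2),uv(np.median(X,0)),np.percentile(X[:,2],[2,98]).round(4))"
```

```text
t 24.65 uv [ 0.5293 -0.2195] z 0.1265 toolx [ 0.999 -0.048 -0.001] toolz [-0.001 -0.001 -1.   ] F [-0.3  0.5 -1.1] grip 0.504 35.9
0.9 [ 0.5429438  -0.21746375] [0.1225 0.1709]
0.89 [0.45732822 0.1713842 ] [0.0018 0.0522]
0.69 [ 0.5968132  -0.16769725] [0.0086 0.0602]
```

Call:
{"method": "arm_command", "body": {
  "rows": [
    [[0,0,1],[0,0,0],-1],
    [[0,0,1],[0,0,0],-1],
    [[0,0,1],[0,0,0],-1],
    [[0,0,1],[0,0,0],-1],
    [[0,0,0.5],[0,0,0],-1],
    [[0,0,0.5],[0,0,0],-1],
    [[0,0,0.1],[0,0,0],-1],
    [[0,0,0.1],[0,0,0],-1],
    [[0,0,0.1],[0,0,0],-1],
    [[0,0,0.1],[0,0,0],-1],
    [[0,0,0.05],[0,0,0],-1],
    [[0,0,0.05],[0,0,0],-1],
    [[0,0,0.05],[0,0,0],-1],
    [[0,0,0],[0,0,0],-1],
    [[0,0,0],[0,0,0],-1]
  ]
}}

```text
t: 26.25
position: [0.519, -0.2414, 0.0157]
ee_rot: [1.0, -0.023, 0.0, 0.0]
ft_force: [-1.0, 1.0, 1.8]
grip_width: 0.504
grasp_force: 36.2
```

Call:
{"method": "arm_command", "body": {
  "rows": [
    [[0,0,0.03],[0,0,0],-1],
    [[0,0,0],[0,0,0],0.34],
    [[0,0,0],[0,0,0],0.34],
    [[0,0,0],[0,0,0],0.34],
    [[0,0,-0.5],[0,0,0],0.34],
    [[0,0,-1],[0,0,0],0.34],
    [[0,0,-1],[0,0,0],0.34],
    [[0,0,-1],[0,0,0],0.34],
    [[0,0,-1],[0,0,0],0.34],
    [[0,0,-1],[0,0,0],0.34]
  ]
}}

```text
t: 27.25
position: [0.519, -0.2416, 0.126]
ee_rot: [1.0, -0.023, 0.0, 0.0]
ft_force: [0.4, -0.5, -0.3]
grip_width: 0.67
grasp_force: 0.0
```

Call:
{"method": "arm_command", "body": {
  "rows": [
    [[-0.211,-0.968,0],[0,0,0],1],
    [[-0.211,-0.968,0],[0,0,0],1],
    [[-0.211,-0.968,0],[0,0,0],1],
    [[-0.211,-0.968,0],[0,0,0],1],
    [[-0.211,-0.968,0],[0,0,0],1],
    [[-0.211,-0.968,0],[0,0,0],1],
    [[-0.211,-0.968,0],[0,0,0],1],
    [[-0.211,-0.968,0],[0,0,0],1],
    [[-0.211,-0.968,0],[0,0,0],1],
    [[-0.211,-0.968,0],[0,0,0],1],
    [[-0.211,-0.968,0],[0,0,0],1],
    [[-0.211,-0.968,0],[0,0,0],1],
    [[-0.211,-0.968,0],[0,0,0],1],
    [[-0.211,-0.968,0],[0,0,0],1],
    [[-0.211,-0.968,0],[0,0,0],1],
    [[-0.211,-0.968,0],[0,0,0],1],
    [[-0.211,-0.968,0],[0,0,0],1],
    [[-0.211,-0.968,0],[0,0,0],1],
    [[-0.211,-0.968,0],[0,0,0],1],
    [[-0.211,-0.968,0],[0,0,0],1]
  ]
}}

```text
t: 29.25
position: [0.4504, 0.1509, 0.1229]
ee_rot: [1.0, -0.022, -0.001, 0.0]
ft_force: [0.8, -0.9, -1.7]
grip_width: 1.003
grasp_force: 0.0
```

```bash
python3 -c "
from h import *
where();jars();where()"
```

```text
t 29.25 uv [0.4431 0.1712] z 0.1229 toolx [ 0.999 -0.045 -0.002] toolz [-0.002 -0.    -1.   ] F [ 0.8 -0.9 -1.7] grip 1.003 0.0
scene jar1 0.76 uv [ 0.5495 -0.2127] ztop 0.0598 ext [0.078 0.043]
scene jar1 0.75 uv [0.4436 0.1706] ztop 0.0518 ext [0.037 0.034]
scene jar1 0.59 uv [ 0.5859 -0.1716] ztop 0.0596 ext [0.034 0.033]
top jar1 0.81 uv [ 0.5284 -0.2201] ztop 0.0604 ext [0.033 0.032]
t 29.45 uv [0.4439 0.1702] z 0.1235 toolx [ 0.999 -0.044 -0.002] toolz [-0.002 -0.001 -1.   ] F [ 0.8  1.  -0.2] grip 0.999 0.0
```

Call:
{"method": "arm_command", "body": {
  "rows": [
    [[0,0,1],[0,0,0],1],
    [[0,0,1],[0,0,0],1],
    [[0,0,1],[0,0,0],1],
    [[0,0,1],[0,0,0],1],
    [[0,0,0.9],[0,0,0],1],
    [[0,0,0.6],[0,0,0],1],
    [[0,0,0.3],[0,0,0],1],
    [[0,0,0],[0,0,0],-1],
    [[0,0,0],[0,0,0],-1],
    [[0,0,0],[0,0,0],-1],
    [[0,0,0],[0,0,0],-1],
    [[0,0,0],[0,0,0],-1],
    [[0,0,0],[0,0,0],-1]
  ]
}}

```text
t: 30.75
position: [0.4533, 0.1496, 0.01]
ee_rot: [1.0, -0.023, 0.001, -0.0]
ft_force: [0.9, 0.1, 5.9]
grip_width: 0.506
grasp_force: 36.1
```

Call:
{"method": "arm_command", "body": {
  "rows": [
    [[0,0,-0.3],[0,0,0],-1],
    [[0,0,-0.7],[0,0,0],-1],
    [[0,0,-1],[0,0,0],-1],
    [[0,0,-1],[0,0,0],-1],
    [[0,0,-1],[0,0,0],-1],
    [[0,0,-1],[0,0,0],-1],
    [[0,0,-1],[0,0,0],-1]
  ]
}}

```text
t: 31.45
position: [0.4522, 0.1493, 0.1303]
ee_rot: [1.0, -0.023, 0.0, -0.0]
ft_force: [-0.4, 0.1, -1.2]
grip_width: 0.504
grasp_force: 35.8
```

Call:
{"method": "arm_command", "body": {
  "rows": [
    [[0.264,0.948,0],[0,0,0],-1],
    [[0.264,0.948,0],[0,0,0],-1],
    [[0.264,0.948,0],[0,0,0],-1],
    [[0.264,0.948,0],[0,0,0],-1],
    [[0.264,0.948,0],[0,0,0],-1],
    [[0.264,0.948,0],[0,0,0],-1],
    [[0.264,0.948,0],[0,0,0],-1],
    [[0.264,0.948,0],[0,0,0],-1],
    [[0.264,0.948,0],[0,0,0],-1],
    [[0.264,0.948,0],[0,0,0],-1],
    [[0.264,0.948,0],[0,0,0],-1],
    [[0.264,0.948,0],[0,0,0],-1],
    [[0.264,0.948,0],[0,0,0],-1],
    [[0.264,0.948,0],[0,0,0],-1],
    [[0.264,0.948,0],[0,0,0],-1],
    [[0.264,0.948,0],[0,0,0],-1],
    [[0,0,0],[0,0,0],-1],
    [[0,0,0],[0,0,0],-1]
  ]
}}

```text
t: 33.25
position: [0.5227, -0.1575, 0.129]
ee_rot: [1.0, -0.023, -0.0, -0.0]
ft_force: [-0.8, 0.7, -1.1]
grip_width: 0.504
grasp_force: 35.8
```

```bash
python3 -c "
from h import *
where()
p,d=snapshot('scene')
P=cloud('scene',d)
for r in cut_out('scene','jar1'):
    X=P[r['region']&(d>0)]
    if r['conf']>.3: print(round(r['conf'],2),uv(np.median(X,0)),np.percentile(X[:,2],[2,98]).round(4))
where()"
```

```text
t 33.25 uv [ 0.5293 -0.1336] z 0.129 toolx [ 0.999 -0.047 -0.   ] toolz [-0.     0.001 -1.   ] F [-0.8  0.7 -1.1] grip 0.504 35.8
0.92 [ 0.54168339 -0.13178777] [0.1206 0.1708]
0.68 [ 0.5401597 -0.2154634] [0.0058 0.0604]
0.59 [ 0.59675935 -0.16705242] [0.0113 0.0602]
t 33.35 uv [ 0.5293 -0.133 ] z 0.1289 toolx [ 0.999 -0.045 -0.   ] toolz [-0.  0. -1.] F [ 0.2 -0.4 -0.9] grip 0.502 35.8
```

Call:
{"method": "arm_command", "body": {
  "rows": [
    [[0,0,1],[0,0,0],-1],
    [[0,0,1],[0,0,0],-1],
    [[0,0,1],[0,0,0],-1],
    [[0,0,1],[0,0,0],-1],
    [[0,0,0.5],[0,0,0],-1],
    [[0,0,0.5],[0,0,0],-1],
    [[0,0,0.1],[0,0,0],-1],
    [[0,0,0.1],[0,0,0],-1],
    [[0,0,0.1],[0,0,0],-1],
    [[0,0,0.1],[0,0,0],-1],
    [[0,0,0.05],[0,0,0],-1],
    [[0,0,0.05],[0,0,0],-1],
    [[0,0,0.05],[0,0,0],-1],
    [[0,0,0],[0,0,0],-1],
    [[0,0,0],[0,0,0],-1]
  ]
}}

```text
t: 34.85
position: [0.523, -0.1577, 0.0181]
ee_rot: [1.0, -0.023, 0.0, 0.0]
ft_force: [-1.7, 0.6, 2.4]
grip_width: 0.504
grasp_force: 36.1
```

Call:
{"method": "arm_command", "body": {
  "rows": [
    [[0,0,0.02],[0,0,0],-1],
    [[0,0,0],[0,0,0],0.34],
    [[0,0,0],[0,0,0],0.34],
    [[0,0,0],[0,0,0],0.34],
    [[0,0,-0.5],[0,0,0],0.34],
    [[0,0,-1],[0,0,0],0.34],
    [[0,0,-1],[0,0,0],0.34],
    [[0,0,-1],[0,0,0],0.34],
    [[0,0,-1],[0,0,0],0.34],
    [[0,0,-1],[0,0,0],0.34],
    [[0,-1,-0.5],[0,0,0],1],
    [[0,-1,0],[0,0,0],1],
    [[0,-1,0],[0,0,0],1],
    [[0,-1,0],[0,0,0],1],
    [[0,-1,0],[0,0,0],1],
    [[0,-1,0],[0,0,0],1],
    [[0,-1,0],[0,0,0],1],
    [[0,-1,0],[0,0,0],1],
    [[0,-1,0],[0,0,0],1],
    [[0,-1,0],[0,0,0],1]
  ]
}}

```text
t: 36.85
position: [0.5321, 0.0431, 0.1382]
ee_rot: [1.0, -0.023, 0.0, -0.0]
ft_force: [0.1, -0.7, -0.3]
grip_width: 1.002
grasp_force: 0.0
```

Call:
{"method": "arm_command", "body": {
  "rows": [
    [[0.08,-1,0],[0,0,0],1],
    [[0.08,-1,0],[0,0,0],1],
    [[0.08,-1,0],[0,0,0],1],
    [[0.08,-1,0],[0,0,0],1],
    [[0.08,-1,0],[0,0,0],1],
    [[0.08,-1,0],[0,0,0],1],
    [[0.08,-1,0],[0,0,0],1],
    [[0.08,-1,0],[0,0,0],1],
    [[0.08,-1,0],[0,0,0],1],
    [[0.08,-1,0],[0,0,0],1],
    [[0.08,-1,0],[0,0,0],1],
    [[0.08,-1,0],[0,0,0],1],
    [[0.08,-1,0],[0,0,0],1],
    [[0.08,-1,0],[0,0,0],1],
    [[0.04,-0.3,0],[0,0,0],1],
    [[0,0,0],[0,0,0],1],
    [[0,0,0],[0,0,0],1]
  ]
}}

```text
t: 38.55
position: [0.5684, 0.3263, 0.1373]
ee_rot: [1.0, -0.023, -0.0, 0.0]
ft_force: [0.2, -0.3, 0.5]
grip_width: 1.0
grasp_force: 0.0
```

```bash
python3 -c "
from h import *
where();jars();jars('spool_top');where()
p,d=snapshot('scene');cv2.imwrite('pics/s4.png',cv2.resize(p[60:300,60:500],(800,436)))"
```

```text
t 38.55 uv [0.553  0.3518] z 0.1373 toolx [ 0.999 -0.046 -0.   ] toolz [-0.    -0.001 -1.   ] F [ 0.2 -0.3  0.5] grip 1.0 0.0
scene jar1 0.98 uv [ 0.587  -0.1716] ztop 0.0599 ext [0.032 0.033]
scene jar1 0.94 uv [ 0.5279 -0.1339] ztop 0.0598 ext [0.033 0.033]
scene jar1 0.62 uv [ 0.5517 -0.2076] ztop 0.0605 ext [0.08  0.052]
scene jar1 0.51 uv [0.7598 0.1793] ztop 0.0785 ext [0.047 0.048]
top jar1 0.84 uv [ 0.5293 -0.2193] ztop 0.0596 ext [0.032 0.033]
top jar1 0.65 uv [ 0.5855 -0.1744] ztop 0.0602 ext [0.033 0.032]
top jar1 0.6 uv [ 0.5277 -0.1366] ztop 0.0607 ext [0.033 0.034]
scene spool_top 0.8 uv [0.5526 0.3525] ztop 0.0644 ext [0.062 0.057]
scene spool_top 0.74 uv [ 0.56   -0.3625] ztop 0.2517 ext [0.269 0.023]
top spool_top 0.45 uv [0.5127 0.3051] ztop 0.0647 ext [0.104 0.14 ]
t 38.95 uv [0.553 0.352] z 0.1374 toolx [ 0.999 -0.046  0.   ] toolz [ 0.  0. -1.] F [ 0.8 -0.8  0. ] grip 1.001 0.0
```

View pics/s4.png

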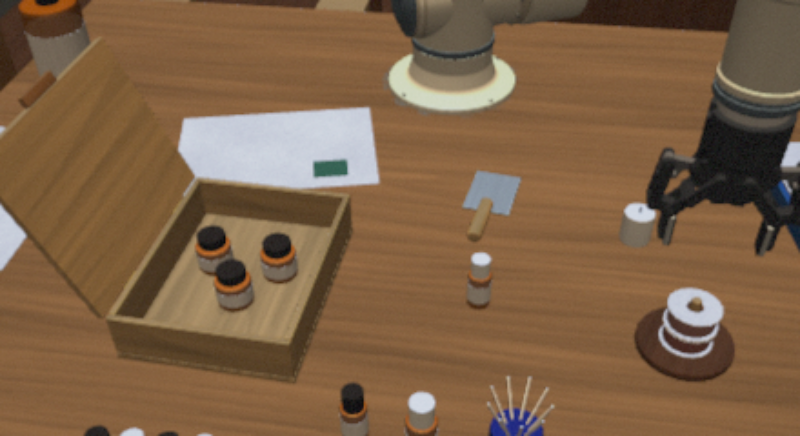

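All three jars stand upright in the box (crop pixels 213,250; 278,258; 233,285). Now the top spool.

Call:
{"method": "arm_command", "body": {
  "rows": [
    [[0,0,1],[0,0,0],1],
    [[0,0,1],[0,0,0],1],
    [[0,0,1],[0,0,0],1],
    [[0,0,1],[0,0,0],1],
    [[0,0,0.8],[0,0,0],1],
    [[0,0,0.35],[0,0,0],1],
    [[0,0,0.12],[0,0,0],1],
    [[0,0,0],[0,0,0],-1],
    [[0,0,0],[0,0,0],-1],
    [[0,0,0],[0,0,0],-1],
    [[0,0,0],[0,0,0],-1],
    [[0,0,0],[0,0,0],-1],
    [[0,0,-0.1],[0,0,0],-1],
    [[0,0,-0.2],[0,0,0],-1],
    [[0,0,-0.2],[0,0,0],-1],
    [[0,0,0],[0,0,0],-1]
  ],
  "grip_force": 30
}}

```text
t: 40.6
position: [0.5686, 0.3269, 0.0424]
ee_rot: [1.0, -0.023, 0.0, -0.0]
ft_force: [-0.1, -0.2, -0.8]
grip_width: 0.697
grasp_force: 32.4
```

```bash
python3 -c "
from h import *
where()
p,d=snapshot('scene');cv2.imwrite('pics/s5.png',cv2.resize(p[180:300,380:500],(600,600)))"
```

```text
t 40.6 uv [0.5531 0.3524] z 0.0424 toolx [ 0.999 -0.046  0.001] toolz [ 0.001  0.    -1.   ] F [-0.1 -0.2 -0.8] grip 0.697 32.4
```

View pics/s5.png

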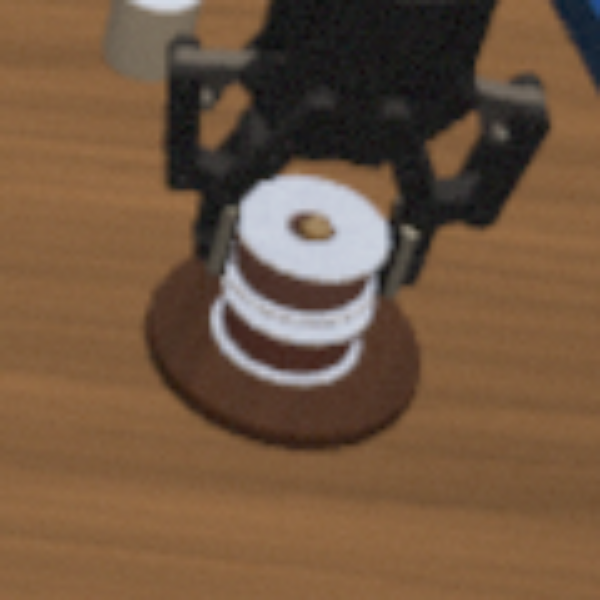

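The top spool has come up a little and the lower one stays. I'm lifting it clear.

Call:
{"method": "arm_command", "body": {
  "rows": [
    [[0,0,-0.5],[0,0,0],-1],
    [[0,0,-1],[0,0,0],-1],
    [[0,0,-1],[0,0,0],-1],
    [[0,0,-1],[0,0,0],-1],
    [[0,0,-1],[0,0,0],-1],
    [[0,0,-0.5],[0,0,0],-1],
    [[0,0,0],[0,0,0],-1]
  ]
}}

```text
t: 41.35
position: [0.5692, 0.3273, 0.1445]
ee_rot: [1.0, -0.023, 0.002, -0.001]
ft_force: [0.9, -0.6, -1.5]
grip_width: 0.691
grasp_force: 33.0
```

```bash
cat >> h.py <<'E'
def spools():
    p,d=snapshot('scene');P=cloud('scene',d)
    for r in cut_out('scene','spool_top'):
        X=P[r['region']&(d>0)]
        if r['conf']>.2:
            zt=np.percentile(X[:,2],97);T=X[X[:,2]>zt-.004]
            A=np.c_[T[:,:2],np.ones(len(T))];c=np.linalg.lstsq(A,T[:,2],rcond=None)[0]
            print(round(r['conf'],2),uv((T.min(0)+T.max(0))/2).round(4),np.percentile(X[:,2],[2,97]).round(4),'tilt',c[:2].round(3),len(T))
    return p
E
python3 -c "
from h import *
where();spools()"
```

```text
t 41.35 uv [0.5537 0.3528] z 0.1445 toolx [ 0.999 -0.046  0.003] toolz [ 0.004  0.002 -1.   ] F [ 0.9 -0.6 -1.5] grip 0.691 33.0
0.69 [0.5525 0.35  ] [0.1489 0.1751] tilt [-0.001  0.   ] 480
0.56 [0.7561 0.0857] [-0.0001  0.0822] tilt [-0.029  0.016] 145
0.32 [ 0.5284 -0.2182] [0.0444 0.0604] tilt [-0.005  0.005] 121
```

Call:
{"method": "arm_command", "body": {
  "rows": [
    [[0.177,0.977,0],[0,0,0],-1],
    [[0.177,0.977,0],[0,0,0],-1],
    [[0.177,0.977,0],[0,0,0],-1],
    [[0.177,0.977,0],[0,0,0],-1],
    [[0.177,0.977,0],[0,0,0],-1],
    [[0.177,0.977,0],[0,0,0],-1],
    [[0.177,0.977,0],[0,0,0],-1],
    [[0.177,0.977,0],[0,0,0],-1],
    [[0.177,0.977,0],[0,0,0],-1],
    [[0.177,0.977,0],[0,0,0],-1],
    [[0.177,0.977,0],[0,0,0],-1],
    [[0.177,0.977,0],[0,0,0],-1],
    [[0.177,0.977,0],[0,0,0],-1],
    [[0.177,0.977,0],[0,0,0],-1],
    [[0.177,0.977,0],[0,0,0],-1],
    [[0.177,0.977,0],[0,0,0],-1],
    [[0.177,0.977,0],[0,0,0],-1],
    [[0.177,0.977,0],[0,0,0],-1],
    [[0.177,0.977,0],[0,0,0],-1],
    [[0.177,0.977,0],[0,0,0],-1]
  ]
}}

```text
t: 43.45
position: [0.6202, -0.0693, 0.141]
ee_rot: [1.0, -0.024, -0.001, 0.0]
ft_force: [-0.4, 0.9, -0.4]
grip_width: 0.694
grasp_force: 32.9
```

Call:
{"method": "arm_command", "body": {
  "rows": [
    [[0.177,0.977,0],[0,0,0],-1],
    [[0.177,0.977,0],[0,0,0],-1],
    [[0.177,0.977,0],[0,0,0],-1],
    [[0.177,0.977,0],[0,0,0],-1],
    [[0.177,0.977,0],[0,0,0],-1],
    [[0.177,0.977,0],[0,0,0],-1],
    [[0.177,0.977,0],[0,0,0],-1],
    [[0,0,0],[0,0,0],-1],
    [[0,0,0],[0,0,0],-1],
    [[0,0,0],[0,0,0],-1]
  ]
}}

```text
t: 44.45
position: [0.6397, -0.2041, 0.1418]
ee_rot: [1.0, -0.023, -0.0, -0.0]
ft_force: [0.2, 0.3, -0.1]
grip_width: 0.698
grasp_force: 33.0
```

```bash
python3 -c "
from h import *
where();spools();where()"
```

```text
t 44.45 uv [ 0.6483 -0.1748] z 0.1418 toolx [ 0.999 -0.045 -0.   ] toolz [-0.  0. -1.] F [ 0.2  0.3 -0.1] grip 0.698 33.0
0.62 [ 0.6491 -0.1764] [0.1468 0.1724] tilt [-0.006  0.007] 389
t 44.55 uv [ 0.6483 -0.1745] z 0.142 toolx [ 0.999 -0.045  0.   ] toolz [ 0.  0. -1.] F [ 0.  -0.2 -0.7] grip 0.694 33.0
```

Call:
{"method": "arm_command", "body": {
  "rows": [
    [[0,0,1],[0,0,0],-1],
    [[0,0,1],[0,0,0],-1],
    [[0,0,1],[0,0,0],-1],
    [[0,0,1],[0,0,0],-1],
    [[0,0,1],[0,0,0],-1],
    [[0,0,1],[0,0,0],-1],
    [[0,0,0.4],[0,0,0],-1],
    [[0,0,0.2],[0,0,0],-1],
    [[0,0,0.1],[0,0,0],-1],
    [[0,0,0.1],[0,0,0],-1],
    [[0,0,0.05],[0,0,0],-1],
    [[0,0,0.05],[0,0,0],-1],
    [[0,0,0],[0,0,0],-1],
    [[0,0,0],[0,0,0],-1]
  ]
}}

```text
t: 45.95
position: [0.6397, -0.2046, 0.0041]
ee_rot: [1.0, -0.023, 0.0, 0.0]
ft_force: [0.2, 0.1, -1.0]
grip_width: 0.693
grasp_force: 33.0
```

Call:
{"method": "arm_command", "body": {
  "rows": [
    [[0,0,0.05],[0,0,0],-1],
    [[0,0,0.05],[0,0,0],-1],
    [[0,0,0],[0,0,0],-1],
    [[0,0,0],[0,0,0],-1]
  ]
}}

```text
t: 46.35
position: [0.64, -0.2047, 0.0036]
ee_rot: [1.0, -0.023, 0.001, 0.0]
ft_force: [-3.3, 0.6, 4.9]
grip_width: 0.693
grasp_force: 33.4
```

Call:
{"method": "arm_command", "body": {
  "rows": [
    [[0,0,0],[0,0,0],0.8],
    [[0,0,0],[0,0,0],0.8],
    [[0,0,0],[0,0,0],0.8],
    [[0,0,-0.5],[0,0,0],0.8],
    [[0,0,-1],[0,0,0],0.8],
    [[0,0,-1],[0,0,0],0.8],
    [[0,0,-1],[0,0,0],0.8],
    [[0,0,-1],[0,0,0],0.8],
    [[0,0,-1],[0,0,0],0.8],
    [[0,0,-1],[0,0,0],0.8],
    [[0,0,-0.4],[0,0,0],1],
    [[-0.177,-0.977,0],[0,0,0],1],
    [[-0.177,-0.977,0],[0,0,0],1],
    [[-0.177,-0.977,0],[0,0,0],1],
    [[-0.177,-0.977,0],[0,0,0],1],
    [[-0.177,-0.977,0],[0,0,0],1],
    [[-0.177,-0.977,0],[0,0,0],1],
    [[-0.177,-0.977,0],[0,0,0],1]
  ]
}}

```text
t: 48.15
position: [0.6208, -0.0648, 0.1398]
ee_rot: [1.0, -0.023, -0.0, -0.0]
ft_force: [1.3, 0.2, -0.2]
grip_width: 1.0
grasp_force: 0.0
```

Call:
{"method": "arm_command", "body": {
  "rows": [
    [[-0.177,-0.977,0],[0,0,0],1],
    [[-0.177,-0.977,0],[0,0,0],1],
    [[-0.177,-0.977,0],[0,0,0],1],
    [[-0.177,-0.977,0],[0,0,0],1],
    [[-0.177,-0.977,0],[0,0,0],1],
    [[-0.177,-0.977,0],[0,0,0],1],
    [[-0.177,-0.977,0],[0,0,0],1],
    [[-0.177,-0.977,0],[0,0,0],1],
    [[-0.177,-0.977,0],[0,0,0],1],
    [[-0.177,-0.977,0],[0,0,0],1],
    [[-0.177,-0.977,0],[0,0,0],1],
    [[-0.177,-0.977,0],[0,0,0],1],
    [[-0.177,-0.977,0],[0,0,0],1],
    [[-0.177,-0.977,0],[0,0,0],1],
    [[-0.177,-0.977,0],[0,0,0],1],
    [[-0.177,-0.977,0],[0,0,0],1],
    [[-0.177,-0.977,0],[0,0,0],1],
    [[-0.177,-0.977,0],[0,0,0],1],
    [[-0.177,-0.977,0],[0,0,0],1],
    [[-0.177,-0.977,0],[0,0,0],1]
  ]
}}

```text
t: 50.15
position: [0.5677, 0.3285, 0.1399]
ee_rot: [1.0, -0.023, 0.0, 0.0]
ft_force: [0.1, 0.1, 0.5]
grip_width: 1.0
grasp_force: 0.0
```

```bash
python3 -c "
from h import *
where();spools();where();jars('spool_low')"
```

```text
t 50.15 uv [0.5522 0.3539] z 0.1399 toolx [ 0.999 -0.046  0.   ] toolz [ 0. -0. -1.] F [0.1 0.1 0.5] grip 1.0 0.0
0.91 [ 0.6397 -0.1774] [0.0157 0.0349] tilt [ 0.02  -0.002] 267
t 50.25 uv [0.5517 0.3553] z 0.1396 toolx [ 0.999 -0.043 -0.001] toolz [-0.     0.001 -1.   ] F [-0.4 -0.5 -0.4] grip 1.002 0.0
scene spool_low 0.95 uv [0.5533 0.3531] ztop 0.0384 ext [0.061 0.06 ]
scene spool_low 0.66 uv [0.7596 0.1775] ztop 0.073 ext [0.046 0.044]
top spool_low 0.64 uv [0.5158 0.288 ] ztop 0.0402 ext [0.115 0.112]
```

Call:
{"method": "arm_command", "body": {
  "rows": [
    [[0.07,0.15,1],[0,0,0],1],
    [[0,0,1],[0,0,0],1],
    [[0,0,1],[0,0,0],1],
    [[0,0,1],[0,0,0],1],
    [[0,0,1],[0,0,0],1],
    [[0,0,0.8],[0,0,0],1],
    [[0,0,0.5],[0,0,0],1],
    [[0,0,0.23],[0,0,0],1],
    [[0,0,0],[0,0,0],-1],
    [[0,0,0],[0,0,0],-1],
    [[0,0,0],[0,0,0],-1],
    [[0,0,0],[0,0,0],-1],
    [[0,0,0],[0,0,0],-1],
    [[0,0,0],[0,0,0],-1]
  ]
}}

```text
t: 51.85
position: [0.5705, 0.3258, 0.0116]
ee_rot: [1.0, -0.022, 0.002, -0.002]
ft_force: [0.4, 4.6, 2.5]
grip_width: 0.676
grasp_force: 34.0
```

```bash
python3 -c "
from h import *
where()
p=spools();cv2.imwrite('pics/s6.png',cv2.resize(p[180:300,380:500],(600,600)))
where()"
```

```text
t 51.85 uv [0.5551 0.3513] z 0.0116 toolx [ 0.999 -0.045  0.003] toolz [ 0.003  0.004 -1.   ] F [0.4 4.6 2.5] grip 0.676 34.0
0.89 [ 0.6393 -0.1771] [0.0191 0.0353] tilt [0.007 0.003] 258
t 51.95 uv [0.5551 0.3513] z 0.0115 toolx [ 0.999 -0.045  0.003] toolz [ 0.003  0.004 -1.   ] F [-0.4  5.2  1.9] grip 0.678 34.0
```

View pics/s6.png

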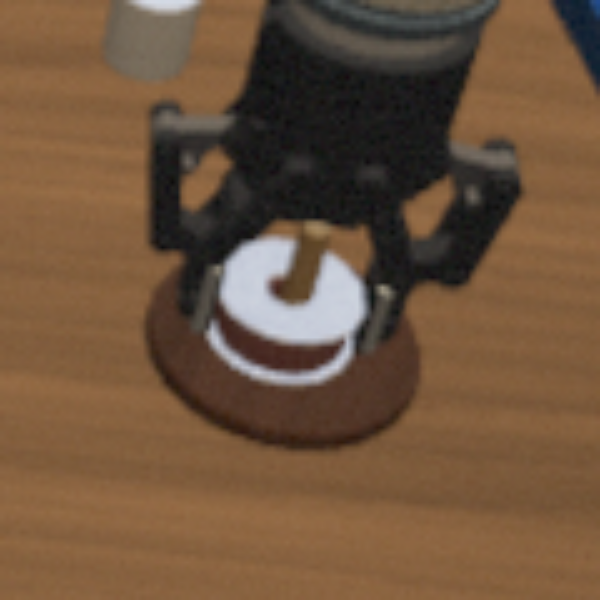

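The post sits at the right side of the bore (crop pixel 305, 270), which matches the +y side force. I shift 2 mm to +y and lift.

Call:
{"method": "arm_command", "body": {
  "rows": [
    [[-0.05,-0.1,-0.05],[0,0,0],-1],
    [[0,0,-0.1],[0,0,0],-1],
    [[0,0,-0.2],[0,0,0],-1],
    [[0,0,-0.3],[0,0,0],-1],
    [[0,0,0],[0,0,0],-1]
  ]
}}

```text
t: 52.45
position: [0.5692, 0.3259, 0.0238]
ee_rot: [1.0, -0.023, 0.001, -0.0]
ft_force: [0.1, 1.0, 0.8]
grip_width: 0.676
grasp_force: 33.7
```

Call:
{"method": "arm_command", "body": {
  "rows": [
    [[0,0,-0.5],[0,0,0],-1],
    [[0,0,-1],[0,0,0],-1],
    [[0,0,-1],[0,0,0],-1],
    [[0,0,-1],[0,0,0],-1],
    [[0,0,-1],[0,0,0],-1],
    [[0,0,-1],[0,0,0],-1],
    [[0,0,-0.5],[0,0,0],-1],
    [[0,0,0],[0,0,0],-1]
  ]
}}

```text
t: 53.25
position: [0.5694, 0.3258, 0.1446]
ee_rot: [1.0, -0.023, 0.002, -0.001]
ft_force: [0.1, 0.9, -0.8]
grip_width: 0.675
grasp_force: 34.4
```

```bash
python3 -c "
from h import *
where();p=spools()
cv2.imwrite('pics/s7.png',cv2.resize(p[130:270,370:510],(600,600)))"
```

```text
t 53.25 uv [0.5541 0.3513] z 0.1446 toolx [ 0.999 -0.046  0.003] toolz [ 0.003  0.001 -1.   ] F [ 0.1  0.9 -0.8] grip 0.675 34.4
0.89 [ 0.6388 -0.1754] [0.0187 0.0353] tilt [0.013 0.004] 242
```

View pics/s7.png

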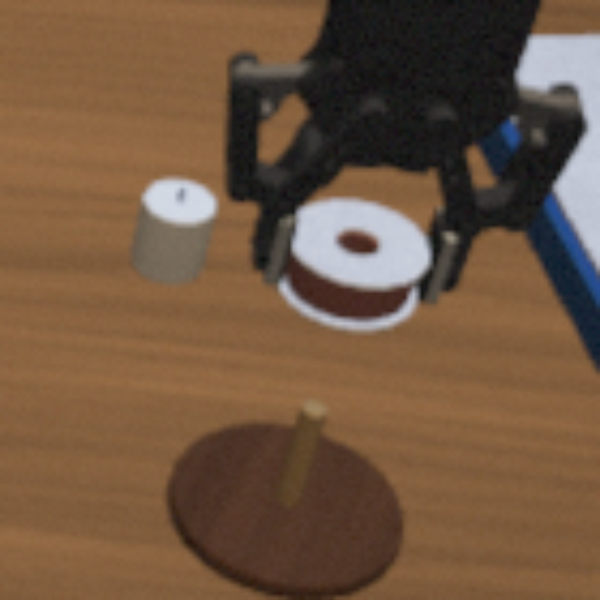

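```bash
python3 -c "
from h import *
for n in('scene','top'):
    p,d=snapshot(n);P=cloud(n,d);U=P[...,:2]@np.c_[EX,EY]
    g=p.min(2)>150
    m=(d>0)&g&(abs(U[...,0]-.554)<.045)&(abs(U[...,1]-.351)<.028)&(P[...,2]>.135)&(P[...,2]<.2)
    X=np.c_[U[m],P[m][:,2]];print(n,len(X))
    if len(X)<30: continue
    print(np.percentile(X[:,2],[2,10,50,90,98]).round(4))
    T=X[X[:,2]>np.median(X[:,2])-.008]
    c=np.linalg.lstsq(np.c_[T[:,:2],np.ones(len(T))],T[:,2],rcond=None)[0];print(c[:2].round(3),T.min(0).round(4),T.max(0).round(4),T.mean(0).round(4))
"
```

```text
scene 527
[0.1422 0.144  0.167  0.1684 0.1689]
[ 0.001 -0.005] [0.5224 0.3235 0.1641] [0.5827 0.3779 0.1702] [0.5537 0.3506 0.1671]
top 107
[0.144  0.1466 0.1673 0.1698 0.1709]
[-0.041  0.032] [0.5235 0.3441 0.1624] [0.5461 0.3724 0.1723] [0.5345 0.3576 0.1675]
```

Call:
{"method": "arm_command", "body": {
  "rows": [
    [[-0.162,0.975,0],[0,0,0],-1],
    [[-0.162,0.975,0],[0,0,0],-1],
    [[-0.162,0.975,0],[0,0,0],-1],
    [[-0.162,0.975,0],[0,0,0],-1],
    [[-0.162,0.975,0],[0,0,0],-1],
    [[-0.162,0.975,0],[0,0,0],-1],
    [[-0.162,0.975,0],[0,0,0],-1],
    [[-0.162,0.975,0],[0,0,0],-1],
    [[-0.162,0.975,0],[0,0,0],-1],
    [[-0.162,0.975,0],[0,0,0],-1],
    [[-0.162,0.975,0],[0,0,0],-1],
    [[-0.162,0.975,0],[0,0,0],-1],
    [[-0.162,0.975,0],[0,0,0],-1],
    [[-0.162,0.975,0],[0,0,0],-1],
    [[-0.162,0.975,0],[0,0,0],-1],
    [[-0.162,0.975,0],[0,0,0],-1],
    [[-0.162,0.975,0],[0,0,0],-1],
    [[-0.162,0.975,0],[0,0,0],-1],
    [[-0.162,0.975,0],[0,0,0],-1],
    [[-0.162,0.975,0],[0,0,0],-1]
  ]
}}

```text
t: 55.45
position: [0.4853, -0.0617, 0.1415]
ee_rot: [1.0, -0.023, -0.001, -0.0]
ft_force: [-0.1, -0.8, -1.7]
grip_width: 0.676
grasp_force: 34.4
```

Call:
{"method": "arm_command", "body": {
  "rows": [
    [[-0.162,0.975,0],[0,0,0],-1],
    [[-0.162,0.975,0],[0,0,0],-1],
    [[-0.162,0.975,0],[0,0,0],-1],
    [[-0.162,0.975,0],[0,0,0],-1],
    [[-0.162,0.975,0],[0,0,0],-1],
    [[-0.162,0.975,0],[0,0,0],-1],
    [[-0.162,0.975,0],[0,0,0],-1],
    [[0,0,0],[0,0,0],-1],
    [[0,0,0],[0,0,0],-1],
    [[0,0,0],[0,0,0],-1]
  ]
}}

```text
t: 56.45
position: [0.4571, -0.1955, 0.1419]
ee_rot: [1.0, -0.023, -0.0, -0.0]
ft_force: [0.3, 0.3, 0.1]
grip_width: 0.681
grasp_force: 34.4
```

```bash
python3 -c "
from h import *
where();spools();where()"
```

```text
t 56.45 uv [ 0.4655 -0.1745] z 0.1419 toolx [ 0.999 -0.045 -0.   ] toolz [-0.     0.001 -1.   ] F [0.3 0.3 0.1] grip 0.681 34.4
0.75 [ 0.6395 -0.1763] [0.0088 0.0351] tilt [0.007 0.   ] 253
t 56.55 uv [ 0.4656 -0.1744] z 0.1421 toolx [ 0.999 -0.045 -0.   ] toolz [-0.  0. -1.] F [ 0.6 -1.  -1.1] grip 0.677 34.4
```

Call:
{"method": "arm_command", "body": {
  "rows": [
    [[0,0,1],[0,0,0],-1],
    [[0,0,1],[0,0,0],-1],
    [[0,0,1],[0,0,0],-1],
    [[0,0,1],[0,0,0],-1],
    [[0,0,1],[0,0,0],-1],
    [[0,0,0.7],[0,0,0],-1],
    [[0,0,0.3],[0,0,0],-1],
    [[0,0,0.15],[0,0,0],-1],
    [[0,0,0.1],[0,0,0],-1],
    [[0,0,0.1],[0,0,0],-1],
    [[0,0,0.1],[0,0,0],-1],
    [[0,0,0.05],[0,0,0],-1],
    [[0,0,0],[0,0,0],-1],
    [[0,0,0],[0,0,0],-1]
  ]
}}

```text
t: 57.95
position: [0.4572, -0.1962, 0.0124]
ee_rot: [1.0, -0.023, 0.0, 0.0]
ft_force: [-0.5, -0.1, -0.7]
grip_width: 0.68
grasp_force: 34.4
```

Call:
{"method": "arm_command", "body": {
  "rows": [
    [[0,0,0.05],[0,0,0],-1],
    [[0,0,0.05],[0,0,0],-1],
    [[0,0,0],[0,0,0],-1],
    [[0,0,0],[0,0,0],-1]
  ]
}}

```text
t: 58.35
position: [0.4571, -0.1961, 0.0102]
ee_rot: [1.0, -0.023, -0.0, -0.0]
ft_force: [-0.3, 0.7, -0.9]
grip_width: 0.676
grasp_force: 34.4
```

Call:
{"method": "arm_command", "body": {
  "rows": [
    [[0,0,0.05],[0,0,0],-1],
    [[0,0,0.05],[0,0,0],-1],
    [[0,0,0],[0,0,0],-1],
    [[0,0,0],[0,0,0],-1]
  ]
}}

```text
t: 58.75
position: [0.4571, -0.1961, 0.0082]
ee_rot: [1.0, -0.023, -0.0, -0.0]
ft_force: [-0.3, 1.1, -0.5]
grip_width: 0.677
grasp_force: 34.4
```

Call:
{"method": "arm_command", "body": {
  "rows": [
    [[0,0,0.05],[0,0,0],-1],
    [[0,0,0.05],[0,0,0],-1],
    [[0,0,0],[0,0,0],-1],
    [[0,0,0],[0,0,0],-1]
  ]
}}

```text
t: 59.15
position: [0.4573, -0.1962, 0.0072]
ee_rot: [1.0, -0.023, 0.0, 0.0]
ft_force: [-2.2, 1.3, 5.5]
grip_width: 0.678
grasp_force: 34.9
```

```bash
python3 -c "
from h import *
where()
for n in('scene','top'):
    p,d=snapshot(n);P=cloud(n,d);U=P[...,:2]@np.c_[EX,EY]
    m=(d>0)&(p.min(2)>140)&(abs(U[...,0]-.4655)<.035)&(abs(U[...,1]+.1745)<.028)&(P[...,2]<.07)
    X=np.c_[U[m],P[m][:,2]];print(n,len(X))
    if len(X)>20: print(np.percentile(X[:,2],[2,10,50,90,98]).round(4),X.min(0).round(3),X.max(0).round(3))
    if n=='scene': cv2.imwrite('pics/s8.png',cv2.resize(p[130:250,100:240],(700,600)))
"
```

```text
t 59.15 uv [ 0.4658 -0.1752] z 0.0072 toolx [ 0.999 -0.046  0.   ] toolz [ 0. -0. -1.] F [-2.2  1.3  5.5] grip 0.678 34.9
scene 278
[0.0075 0.0288 0.0324 0.0344 0.0352] [ 0.433 -0.201  0.005] [ 0.496 -0.151  0.037]
top 90
[0.007  0.0098 0.0343 0.0381 0.0387] [ 0.436 -0.193  0.006] [ 0.454 -0.156  0.04 ]
```

View pics/s8.png

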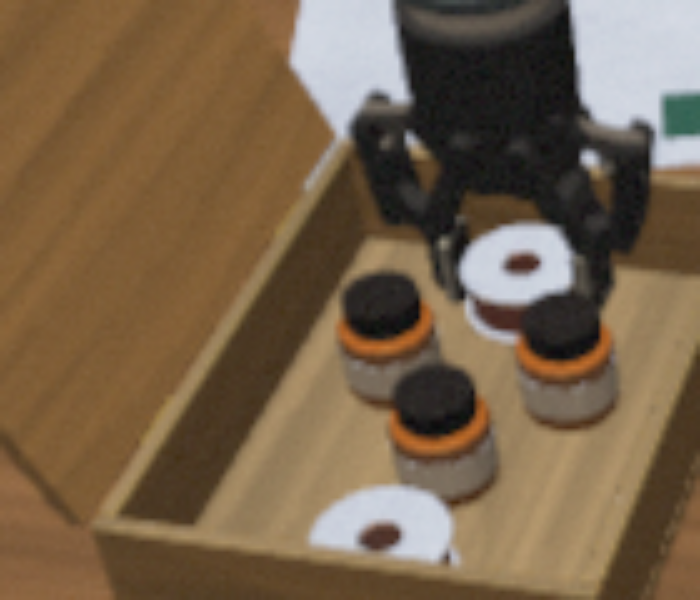

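Both spools lie flat and the three jars stand upright. The held spool is on the floor now, so I release it and rise above the lid.

Call:
{"method": "arm_command", "body": {
  "rows": [
    [[0,0,0],[0,0,0],0.7],
    [[0,0,0],[0,0,0],0.7],
    [[0,0,0],[0,0,0],0.7],
    [[0,0,-0.4],[0,0,0],0.7],
    [[0,0,-1],[0,0,0],0.7],
    [[0,0,-1],[0,0,0],0.7],
    [[0,0,-1],[0,0,0],0.7],
    [[0,0,-1],[0,0,0],0.7],
    [[0,0,-1],[0,0,0],0.7],
    [[0,0,-1],[0,0,0],-1],
    [[0,0,-1],[0,0,0],-1],
    [[0,0,-1],[0,0,0],-1],
    [[0,0,-1],[0,0,0],-1],
    [[0,0,-1],[0,0,0],-1],
    [[0,0,-1],[0,0,0],-1],
    [[0,0,-1],[0,0,0],-1],
    [[0,0,-1],[0,0,0],-1],
    [[0,0,-1],[0,0,0],-1],
    [[0,0,0],[0,0,0],-1]
  ]
}}

```text
t: 61.15
position: [0.4577, -0.1964, 0.298]
ee_rot: [1.0, -0.023, 0.003, 0.001]
ft_force: [0.0, -0.1, 0.1]
grip_width: -0.003
grasp_force: 0.0
```

```bash
python3 -c "
from h import *
where()
for n in('scene','top'):
    p,d=snapshot(n);P=cloud(n,d);U=P[...,:2]@np.c_[EX,EY]
    for a,b in((.4657,-.1750),(.6485,-.1754)):
        m=(d>0)&(p.min(2)>130)&(abs(U[...,0]-a)<.04)&(abs(U[...,1]-b)<.04)&(P[...,2]>.026)&(P[...,2]<.07)
        X=np.c_[U[m],P[m][:,2]]
        if len(X)>20: print(n,len(X),np.percentile(X[:,2],[2,10,50,90,98]).round(4),X.min(0).round(3),X.max(0).round(3),np.linalg.lstsq(np.c_[X[:,:2],np.ones(len(X))],X[:,2],rcond=None)[0][:2].round(3))
    m=(d>0)&(P[...,1]<-.40)&(P[...,1]>-.75)&(P[...,2]>.03)&(P[...,0]>.1)&(P[...,0]<.9)
    X=P[m];print(n,'behind',len(X),np.percentile(X,[0,5,50,95,100],axis=0).round(3) if len(X) else '')
    cv2.imwrite(f'pics/{n}9.png',cv2.resize(p[100:320,300:540] if n=='top' else p[60:280,20:260],(600,550)))
"
```

```text
t 61.15 uv [ 0.4661 -0.1754] z 0.298 toolx [ 0.999 -0.046  0.005] toolz [ 0.005 -0.003 -1.   ] F [ 0.  -0.1  0.1] grip -0.003 0.0
scene 296 [0.03   0.0311 0.0328 0.0346 0.064 ] [ 0.426 -0.211  0.028] [ 0.495 -0.143  0.065] [-0.132 -0.019]
scene 302 [0.0301 0.0312 0.033  0.0352 0.0636] [ 0.618 -0.206  0.029] [ 0.688 -0.136  0.065] [0.356 0.048]
scene behind 1622 [[ 0.1   -0.664  0.03 ]
 [ 0.114 -0.646  0.03 ]
 [ 0.153 -0.605  0.127]
 [ 0.812 -0.457  0.198]
 [ 0.868 -0.4    0.264]]
top 109 [0.0301 0.0319 0.0346 0.0382 0.0399] [ 0.449 -0.208  0.03 ] [ 0.495 -0.149  0.04 ] [ 0.015 -0.006]
top 392 [0.0296 0.032  0.035  0.038  0.0398] [ 0.62  -0.209  0.028] [ 0.679 -0.149  0.042] [0.007 0.006]
top behind 2013 [[ 0.101 -0.664  0.03 ]
 [ 0.117 -0.593  0.03 ]
 [ 0.789 -0.523  0.033]
 [ 0.87  -0.445  0.101]
 [ 0.89  -0.4    0.255]]
```

View pics/top9.png

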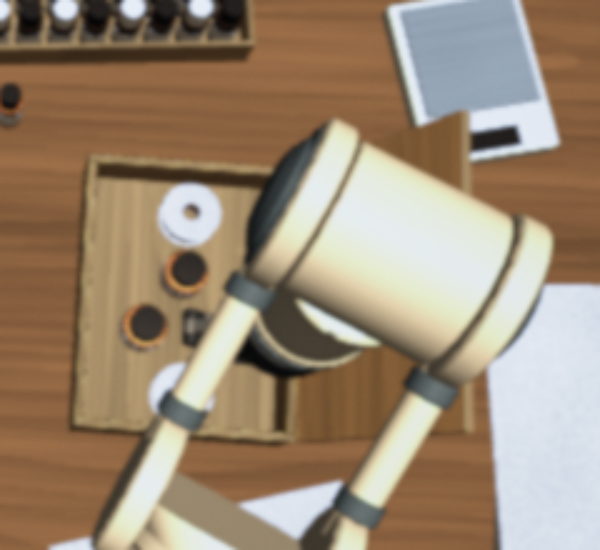

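All items are flat on the floor and the area behind the lid is clear. I move behind the lid.

Call:
{"method": "arm_command", "body": {
  "rows": [
    [[0.35,0.94,-0.3],[0,0,0],-1],
    [[0.35,0.94,-0.2],[0,0,0],-1],
    [[0.35,0.94,0],[0,0,0],-1],
    [[0.35,0.94,0],[0,0,0],-1],
    [[0.35,0.94,0],[0,0,0],-1],
    [[0.35,0.94,0],[0,0,0],-1],
    [[0.35,0.94,0],[0,0,0],-1],
    [[0.35,0.94,0],[0,0,0],-1],
    [[0.35,0.94,0],[0,0,0],-1],
    [[0.35,0.94,0],[0,0,0],-1],
    [[0.35,0.94,0],[0,0,0],-1],
    [[0.35,0.94,0],[0,0,0],-1],
    [[0.35,0.94,0],[0,0,0],-1],
    [[0,0,0],[0,0,0],-1],
    [[0,0,0],[0,0,0],-1],
    [[0,0,0],[0,0,0],-1]
  ]
}}

```text
t: 62.85
position: [0.5368, -0.4436, 0.3039]
ee_rot: [1.0, -0.023, -0.0, -0.0]
ft_force: [-0.2, 1.1, 0.3]
grip_width: 0.003
grasp_force: 0.0
```

Call:
{"method": "arm_command", "body": {
  "rows": [
    [[0,0,1],[0,0,0],-1],
    [[0,0,1],[0,0,0],-1],
    [[0,0,1],[0,0,0],-1],
    [[0,0,0.45],[0,0,0],-1],
    [[0,-0.4,0],[0,0,0],-1],
    [[0,-0.4,0],[0,0,0],-1],
    [[0,-0.4,0],[0,0,0],-1],
    [[0,-0.4,0],[0,0,0],-1],
    [[0,-0.4,0],[0,0,0],-1],
    [[0,-0.4,0],[0,0,0],-1],
    [[0,0,0],[0,0,0],-1]
  ]
}}

```text
t: 63.95
position: [0.5393, -0.3955, 0.2362]
ee_rot: [1.0, -0.023, 0.0, 0.0]
ft_force: [0.5, -0.3, 0.2]
grip_width: -0.002
grasp_force: 0.1
```

```bash
python3 -c "
from h import *
where()
p,d=snapshot('scene');cv2.imwrite('pics/s10.png',cv2.resize(p[40:280,20:290],(675,600)))"
```

```text
t 63.95 uv [ 0.5567 -0.3706] z 0.2362 toolx [ 0.999 -0.045  0.001] toolz [ 0.001 -0.    -1.   ] F [ 0.5 -0.3  0.2] grip -0.002 0.1
```

View pics/s10.png

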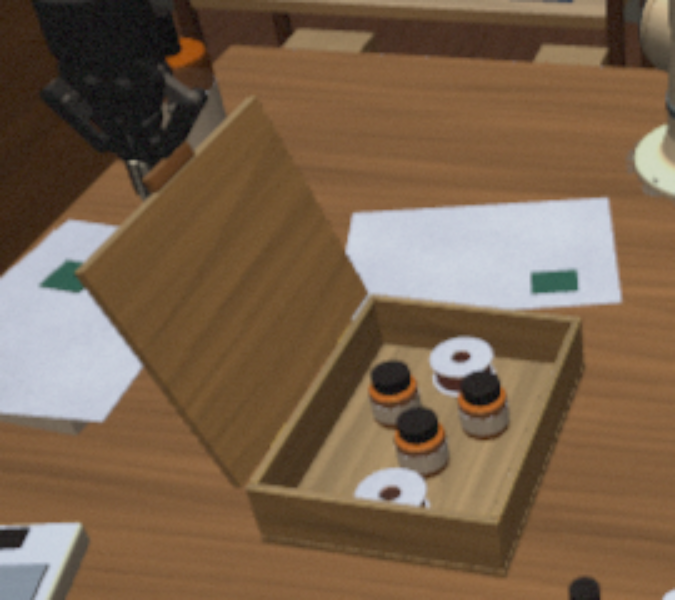

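Call:
{"method": "arm_command", "body": {
  "rows": [
    [[0,-0.4,-0.05],[0,0,0],-1],
    [[0,-0.4,-0.05],[0,0,0],-1],
    [[0,-0.4,-0.05],[0,0,0],-1],
    [[0,-0.4,-0.05],[0,0,0],-1],
    [[0,-0.4,0],[0,0,0],-1]
  ]
}}

```text
t: 64.5
position: [0.5411, -0.3585, 0.2453]
ee_rot: [1.0, -0.024, 0.004, 0.004]
ft_force: [-3.8, -6.4, 22.9]
grip_width: -0.005
grasp_force: 11.7
```

```bash
cat >> h.py <<'E'
def lid():
    where()
    p,d=snapshot('scene');P=cloud('scene',d);X=P[d>0];U=np.c_[X[:,:2]@np.c_[EX,EY],X[:,2]]
    for r in cut_out('scene','lid')[:1]:
        X=P[r['region']&(d>0)];L=np.c_[X[:,:2]@np.c_[EX,EY],X[:,2]]
        L=L[(L[:,2]>.07)&(abs(L[:,0]-.5575)<.13)];c=np.median(L,0);L=L[np.linalg.norm(L-c,axis=1)<.1];c=L.mean(0)
        w=np.linalg.svd(L-c,full_matrices=False)[2][2];w*=np.sign(w[1])
        print('conf',round(r['conf'],2),'theta',np.degrees(np.arctan2(w[1],-w[2])).round(1),'c',c.round(4),len(L))
    return p
E
python3 -c "
from h import *
lid()"
```

```text
t 64.5 uv [ 0.5568 -0.3336] z 0.2453 toolx [ 0.999 -0.048  0.007] toolz [ 0.007 -0.008 -1.   ] F [-3.8 -6.4 22.9] grip -0.005 11.7
conf 0.87 theta 98.8 c [ 0.5822 -0.2979  0.1909] 4705
```

The lid is at 99°. The upward force shows the tab pressing the finger linkage from below, so I raise the tool to push with the fingertips only.

Call:
{"method": "arm_command", "body": {
  "rows": [
    [[0,0.1,-0.3],[0,0,0],-1],
    [[0,0.1,-0.3],[0,0,0],-1],
    [[0,0,-0.3],[0,0,0],-1],
    [[0,0,0],[0,0,0],-1],
    [[0,-0.2,0],[0,0,0],-1],
    [[0,-0.2,0],[0,0,0],-1],
    [[0,-0.2,0],[0,0,0],-1],
    [[0,-0.2,0],[0,0,0],-1]
  ]
}}

```text
t: 65.4
position: [0.5414, -0.3443, 0.2575]
ee_rot: [1.0, -0.023, 0.0, 0.0]
ft_force: [-0.2, -2.1, 1.1]
grip_width: -0.003
grasp_force: 1.3
```

```bash
python3 -c "
from h import *
lid()"
```

```text
t 65.4 uv [ 0.5565 -0.3194] z 0.2575 toolx [ 0.999 -0.046  0.   ] toolz [ 0.    -0.001 -1.   ] F [-0.2 -2.1  1.1] grip -0.003 1.3
conf 0.82 theta 95.3 c [ 0.582  -0.29    0.1932] 4439
```

Call:
{"method": "arm_command", "body": {
  "rows": [
    [[0,-0.25,-0.055],[0,0,0],-1],
    [[0,-0.25,-0.055],[0,0,0],-1],
    [[0,-0.25,-0.055],[0,0,0],-1],
    [[0,-0.25,-0.055],[0,0,0],-1],
    [[0,-0.32,0.026],[0,0,0],-1],
    [[0,-0.32,0.026],[0,0,0],-1],
    [[0,-0.32,0.026],[0,0,0],-1],
    [[0,-0.32,0.026],[0,0,0],-1],
    [[0,-0.32,0.026],[0,0,0],-1],
    [[0,-0.32,0.026],[0,0,0],-1],
    [[0,-0.32,0.026],[0,0,0],-1],
    [[0,-0.32,0.026],[0,0,0],-1]
  ]
}}

```text
t: 66.7
position: [0.5446, -0.2728, 0.2568]
ee_rot: [1.0, -0.023, -0.0, -0.0]
ft_force: [-0.5, -1.8, -1.3]
grip_width: 0.003
grasp_force: 0.9
```

```bash
python3 -c "
from h import *
lid()"
```

```text
t 66.7 uv [ 0.5564 -0.2478] z 0.2568 toolx [ 0.999 -0.046 -0.001] toolz [-0.001  0.    -1.   ] F [-0.5 -1.8 -1.3] grip 0.003 0.9
conf 0.66 theta 76.0 c [ 0.5828 -0.2436  0.1985] 2542
```

Call:
{"method": "arm_command", "body": {
  "rows": [
    [[0,-0.306,0.1],[0,0,0],-1],
    [[0,-0.306,0.1],[0,0,0],-1],
    [[0,-0.306,0.1],[0,0,0],-1],
    [[0,-0.306,0.1],[0,0,0],-1],
    [[0,-0.306,0.1],[0,0,0],-1],
    [[0,-0.306,0.1],[0,0,0],-1],
    [[0,-0.306,0.1],[0,0,0],-1],
    [[0,-0.306,0.1],[0,0,0],-1],
    [[0,-0.266,0.184],[0,0,0],-1],
    [[0,-0.266,0.184],[0,0,0],-1],
    [[0,-0.266,0.184],[0,0,0],-1],
    [[0,-0.266,0.184],[0,0,0],-1],
    [[0,-0.266,0.184],[0,0,0],-1],
    [[0,-0.266,0.184],[0,0,0],-1],
    [[0,-0.266,0.184],[0,0,0],-1],
    [[0,-0.266,0.184],[0,0,0],-1],
    [[0,0,0],[0,0,0],-1]
  ]
}}

```text
t: 68.5
position: [0.5487, -0.181, 0.2111]
ee_rot: [1.0, -0.023, -0.001, -0.0]
ft_force: [0.6, -0.6, 0.2]
grip_width: -0.001
grasp_force: 0.0
```

```bash
python3 -c "
from h import *
lid()"
```

```text
t 68.5 uv [ 0.5564 -0.1559] z 0.2111 toolx [ 0.999 -0.045 -0.001] toolz [-0.001  0.001 -1.   ] F [ 0.6 -0.6  0.2] grip -0.001 0.0
conf 0.73 theta 44.1 c [ 0.5997 -0.1744  0.1845] 1191
```

Call:
{"method": "arm_command", "body": {
  "rows": [
    [[0,-0.206,0.246],[0,0,0],-1],
    [[0,-0.206,0.246],[0,0,0],-1],
    [[0,-0.206,0.246],[0,0,0],-1],
    [[0,-0.206,0.246],[0,0,0],-1],
    [[0,-0.206,0.246],[0,0,0],-1],
    [[0,-0.206,0.246],[0,0,0],-1],
    [[0,-0.206,0.246],[0,0,0],-1],
    [[0,-0.206,0.246],[0,0,0],-1],
    [[0,-0.102,0.191],[0,0,0],-1],
    [[0,-0.102,0.191],[0,0,0],-1],
    [[0,-0.102,0.191],[0,0,0],-1],
    [[0,-0.102,0.191],[0,0,0],-1],
    [[0,-0.102,0.191],[0,0,0],-1],
    [[0,-0.102,0.191],[0,0,0],-1],
    [[0,-0.102,0.191],[0,0,0],-1],
    [[0,-0.102,0.191],[0,0,0],-1],
    [[0,0,0],[0,0,0],-1]
  ]
}}

```text
t: 70.3
position: [0.5509, -0.1324, 0.1412]
ee_rot: [1.0, -0.023, -0.001, -0.0]
ft_force: [0.0, -0.1, -0.4]
grip_width: -0.0
grasp_force: 0.0
```

Call:
{"method": "arm_command", "body": {
  "rows": [
    [[0,-0.055,0.165],[0,0,0],-1],
    [[0,-0.055,0.165],[0,0,0],-1],
    [[0,-0.055,0.165],[0,0,0],-1],
    [[0,-0.055,0.165],[0,0,0],-1],
    [[0,-0.055,0.165],[0,0,0],-1],
    [[0,-0.055,0.165],[0,0,0],-1],
    [[0,-0.055,0.165],[0,0,0],-1],
    [[0,-0.055,0.165],[0,0,0],-1],
    [[0,-0.055,0.165],[0,0,0],-1],
    [[0,-0.055,0.165],[0,0,0],-1],
    [[0,-0.02,0.12],[0,0,0],-1],
    [[0,-0.02,0.12],[0,0,0],-1],
    [[0,-0.02,0.12],[0,0,0],-1],
    [[0,-0.02,0.12],[0,0,0],-1],
    [[0,-0.02,0.12],[0,0,0],-1],
    [[0,-0.02,0.12],[0,0,0],-1]
  ]
}}

```text
t: 71.9
position: [0.5518, -0.1193, 0.0946]
ee_rot: [1.0, -0.023, 0.0, -0.0]
ft_force: [-0.7, 0.8, 0.5]
grip_width: 0.001
grasp_force: 0.4
```

Call:
{"method": "arm_command", "body": {
  "rows": [
    [[0,0,0.08],[0,0,0],-1],
    [[0,0,0.08],[0,0,0],-1],
    [[0,0,0.08],[0,0,0],-1],
    [[0,0,0.08],[0,0,0],-1],
    [[0,0,0.08],[0,0,0],-1],
    [[0,0,0.08],[0,0,0],-1],
    [[0,0,0.05],[0,0,0],-1],
    [[0,0,0.05],[0,0,0],-1],
    [[0,0,0.05],[0,0,0],-1],
    [[0,0,0.05],[0,0,0],-1],
    [[0,0,0.05],[0,0,0],-1],
    [[0,0,0.05],[0,0,0],-1],
    [[0,0,0.05],[0,0,0],-1],
    [[0,0,0],[0,0,0],-1]
  ]
}}

```text
t: 73.3
position: [0.5517, -0.1194, 0.0779]
ee_rot: [1.0, -0.023, -0.0, 0.0]
ft_force: [0.0, -0.2, 0.1]
grip_width: 0.004
grasp_force: 0.0
```

Call:
{"method": "arm_command", "body": {
  "rows": [
    [[0,0,0.05],[0,0,0],-1],
    [[0,0,0.05],[0,0,0],-1],
    [[0,0,0.05],[0,0,0],-1],
    [[0,0,0.05],[0,0,0],-1],
    [[0,0,0.05],[0,0,0],-1],
    [[0,0,0.05],[0,0,0],-1],
    [[0,0,0.05],[0,0,0],-1],
    [[0,0,0],[0,0,0],-1],
    [[0,0,0],[0,0,0],-1]
  ]
}}

```text
t: 74.2
position: [0.5519, -0.1194, 0.0744]
ee_rot: [1.0, -0.023, 0.001, 0.0]
ft_force: [-8.7, 2.6, 16.5]
grip_width: -0.001
grasp_force: 7.6
```

Call:
{"method": "arm_command", "body": {
  "rows": [
    [[0,0,0.05],[0,0,0],-1],
    [[0,0,0.05],[0,0,0],-1],
    [[0,0,0.05],[0,0,0],-1],
    [[0,0,0],[0,0,0],-1],
    [[0,0,0],[0,0,0],-1],
    [[0,0,0],[0,0,0],-1]
  ]
}}

```text
t: 74.8
position: [0.552, -0.1194, 0.0743]
ee_rot: [1.0, -0.023, 0.001, 0.0]
ft_force: [-14.1, 4.0, 28.6]
grip_width: -0.001
grasp_force: 13.8
```

Call:
{"method": "arm_command", "body": {
  "rows": [
    [[0,0,-0.1],[0,0,0],-1],
    [[0,0,-0.2],[0,0,0],-1],
    [[0,0,-0.4],[0,0,0],-1],
    [[0,0,-0.8],[0,0,0],-1],
    [[0,0,-1],[0,0,0],-1],
    [[0,0,-1],[0,0,0],-1],
    [[0,0,-1],[0,0,0],-1],
    [[0,0,-1],[0,0,0],-1],
    [[0,-1,-1],[0,0,0],-1],
    [[0,-1,0],[0,0,0],-1],
    [[0,-1,0],[0,0,0],-1],
    [[0,-1,0],[0,0,0],-1],
    [[0,0,0],[0,0,0],-1],
    [[0,0,0],[0,0,0],-1]
  ]
}}

```text
t: 76.2
position: [0.5556, -0.0395, 0.1987]
ee_rot: [1.0, -0.023, 0.0, 0.0]
ft_force: [0.1, 0.6, 0.2]
grip_width: -0.003
grasp_force: 0.0
```

```bash
python3 -c "
from h import *
where()
p,d=snapshot('scene');P=cloud('scene',d);U=P[...,:2]@np.c_[EX,EY]
for lo,hi in((-.27,-.24),(-.19,-.16),(-.10,-.08)):
    m=(d>0)&(abs(U[...,0]-.5575)<.12)&(U[...,1]>lo)&(U[...,1]<hi)&(P[...,2]<.1);print(m.sum(),np.percentile(P[m][:,2],[5,50,95]).round(4))
cv2.imwrite('pics/s11.png',cv2.resize(p[60:360],(800,429)))"
```

```text
t 76.2 uv [ 0.5568 -0.0142] z 0.1987 toolx [ 0.999 -0.045  0.   ] toolz [ 0.    -0.001 -1.   ] F [0.1 0.6 0.2] grip -0.003 0.0
1038 [-0.7494  0.0737  0.0757]
1112 [-0.7507  0.0741  0.0762]
747 [-0.7445  0.0735  0.0756]
```

View pics/s11.png

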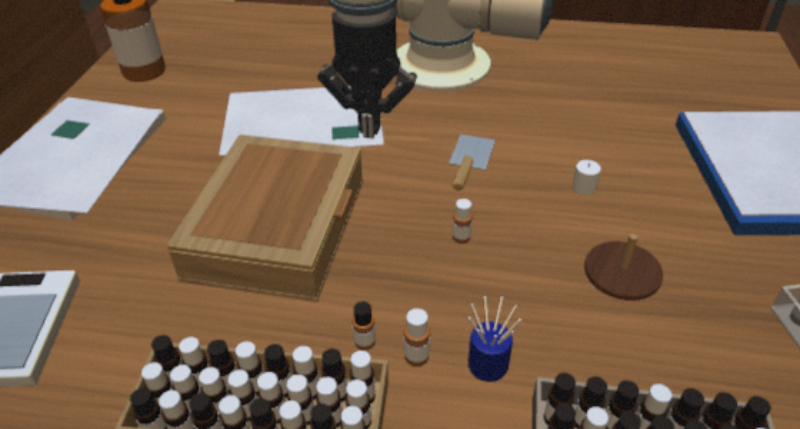

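The lid is flat shut at 74 mm, the spindle is empty, the bystanders are where they were, and no jars are left on the table.

```bash
python3 -c "
from station import *
print(finish_job())"
```

```text
the job is handed in; nothing more can be done
None
```

I handed the job in at about 76 s of the 210 s: all three jar caps are pressed home, the three jars and both spools are in the box, and the lid is shut and pressed with about 29 N. The hand-in call returned no verdict.

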